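Loose-cap check on the fixings jars

TASK

The jars of screws in the slanted stand have just been refilled and some caps were not done up. Working along the row from the robot's left-hand end to the right, grip each cap in turn and twist it gently without forcing it; stand every jar whose cap turns loosely upright in the grey rework tray, lifting it by its square body and not by the cap and setting it down without dropping it. Leave the jars with tight caps seated in the stand and do not disturb anything else.

Things in the scene. Friction and masses are not known exactly. Their poses are not given: they have to be found in the camera images.
- stand: slanted wooden jar stand, fixed, 384 mm wide (its y) x 104 deep (x) x 87 high; origin under its middle on the table, x to its back, z up. Four square pockets in a row along y, 90 mm apart, 30 mm deep, 3 mm wider than the jars, hold them leaning 30 degrees from vertical towards its -x (the robot), sides square to the stand; they come out along their slanted axis
- pocket1 (a point): where the centre of a jar seated in pocket 1 lies (46 mm up the slanted axis from the pocket's floor); pocket 1 is at the left-hand end seen from the robot (stand +y)
- pocket2 (a point): where the centre of a jar seated in pocket 2 lies (46 mm up the slanted axis from the pocket's floor); counted from the left-hand end seen from the robot
- pocket3 (a point): where the centre of a jar seated in pocket 3 lies (46 mm up the slanted axis from the pocket's floor); counted from the left-hand end seen from the robot
- pocket4 (a point): where the centre of a jar seated in pocket 4 lies (46 mm up the slanted axis from the pocket's floor); pocket 4 is at the right-hand end (stand -y)
- jar_a_mid (a point): centre of jar_a: a square clear plastic jar of screws, 48 x 48 x 92 mm with its cap, 0.13-0.22 kg; all look alike. The lower 64 mm has flat sides. Round black ribbed screw cap, 38 mm across, 18 mm high: 74 to 92 mm up, This point: 46 mm above the underside, z up the jar's axis, x and y square to its sides
- cap_a_mid (a point): middle of jar_a's cap, on the jar's axis 83 mm above its underside; z up the axis. A cap that is not done up stands 0.2 mm higher on its thread than one that is: too little to see
- cap_a (a joint): turn of jar_a's cap about the jar's axis, rad, 0 at first, + anticlockwise from above. A loose cap turns either way with under 0.1 N m and stays where left (stops at 1.6 rad). A tight cap only gives on its springy liner, 4 N m per rad, and springs back: a gentle twist of 0.2 to 0.6 N m moves it 0.05 to 0.15 rad; beyond 0.25 rad (1 N m) it is forced
- jar_b_mid (a point): centre of jar_b: a square clear plastic jar of screws, 48 x 48 x 92 mm with its cap, 0.13-0.22 kg; all look alike. The lower 64 mm has flat sides. Round black ribbed screw cap, 38 mm across, 18 mm high: 74 to 92 mm up, This point: 46 mm above the underside, z up the jar's axis, x and y square to its sides
- cap_b_mid (a point): middle of jar_b's cap, on the jar's axis 83 mm above its underside; z up the axis. A cap that is not done up stands 0.2 mm higher on its thread than one that is: too little to see
- cap_b (a joint): turn of jar_b's cap about the jar's axis, rad, 0 at first, + anticlockwise from above. A loose cap turns either way with under 0.1 N m and stays where left (stops at 1.6 rad). A tight cap only gives on its springy liner, 4 N m per rad, and springs back: a gentle twist of 0.2 to 0.6 N m moves it 0.05 to 0.15 rad; beyond 0.25 rad (1 N m) it is forced
- jar_c_mid (a point): centre of jar_c: a square clear plastic jar of screws, 48 x 48 x 92 mm with its cap, 0.13-0.22 kg; all look alike. The lower 64 mm has flat sides. Round black ribbed screw cap, 38 mm across, 18 mm high: 74 to 92 mm up, This point: 46 mm above the underside, z up the jar's axis, x and y square to its sides
- cap_c_mid (a point): middle of jar_c's cap, on the jar's axis 83 mm above its underside; z up the axis. A cap that is not done up stands 0.2 mm higher on its thread than one that is: too little to see
- cap_c (a joint): turn of jar_c's cap about the jar's axis, rad, 0 at first, + anticlockwise from above. A loose cap turns either way with under 0.1 N m and stays where left (stops at 1.6 rad). A tight cap only gives on its springy liner, 4 N m per rad, and springs back: a gentle twist of 0.2 to 0.6 N m moves it 0.05 to 0.15 rad; beyond 0.25 rad (1 N m) it is forced
- jar_d_mid (a point): centre of jar_d: a square clear plastic jar of screws, 48 x 48 x 92 mm with its cap, 0.13-0.22 kg; all look alike. The lower 64 mm has flat sides. Round black ribbed screw cap, 38 mm across, 18 mm high: 74 to 92 mm up, This point: 46 mm above the underside, z up the jar's axis, x and y square to its sides
- cap_d_mid (a point): middle of jar_d's cap, on the jar's axis 83 mm above its underside; z up the axis. A cap that is not done up stands 0.2 mm higher on its thread than one that is: too little to see
- cap_d (a joint): turn of jar_d's cap about the jar's axis, rad, 0 at first, + anticlockwise from above. A loose cap turns either way with under 0.1 N m and stays where left (stops at 1.6 rad). A tight cap only gives on its springy liner, 4 N m per rad, and springs back: a gentle twist of 0.2 to 0.6 N m moves it 0.05 to 0.15 rad; beyond 0.25 rad (1 N m) it is forced
- tray: the rework tray: fixed open grey tray 240 mm (its x) x 170 mm (its y), 30 mm high, walls and floor 5 mm; origin under its middle on the table, z up. A spare cap lies at its +x end, its centre 70 mm or more in x from the middle; the rest is empty
- spare_cap_mid (a point): centre of the loose spare cap lying in the tray, 38 mm across, 18 mm high; leave it be
- screwdriver_mid (a point): screwdriver lying on the table between the robot and the stand, 200 mm long, about 30 mm high (this point: near its middle); a bystander
- offcut_mid (a point): flat wooden offcut 130 x 70 x 22 mm to the right of the stand (this point: near its middle); a bystander
- tape_mid (a point): tape measure 66 x 36 x 60 mm to the right of the stand (this point: near its middle); a bystander
- glue_mid (a point): orange glue bottle 60 mm across, 198 mm high, behind the stand and tray (this point: near its middle); a bystander
- hammer_mid (a point): hammer lying left of the tray, 280 mm long (this point: near its middle); a bystander
Things that resemble listed ones, but are neither listed nor needed, are in the scene too. What is shaped like the part that bears jar_b_mid but green is not meant. Leave any red look-alike of the part that bears jar_c_mid alone.

How it is judged:
On the way, in this order (a step that is already met when the one before it is completed fails the run):
1. the cap of the jar in pocket 1 is gripped by the fingers and twisted gently: it turns on its jar, or strains against its liner, by more than 0.03 rad (((distance between jar_a_mid and pocket1 below 0.02 m and contact force between the fingers and cap_a above 1 N and (value of joint cap_a above 0.03 rad or value of joint cap_a below -0.03 rad)) or (distance between jar_b_mid and pocket1 below 0.02 m and contact force between the fingers and cap_b above 1 N and (value of joint cap_b above 0.03 rad or value of joint cap_b below -0.03 rad)) or (distance between jar_c_mid and pocket1 below 0.02 m and contact force between the fingers and cap_c above 1 N and (value of joint cap_c above 0.03 rad or value of joint cap_c below -0.03 rad)) or (distance between jar_d_mid and pocket1 below 0.02 m and contact force between the fingers and cap_d above 1 N and (value of joint cap_d above 0.03 rad or value of joint cap_d below -0.03 rad)))), for 0.05 s.
2. the cap of the jar in pocket 2 is gripped by the fingers and twisted gently: it turns on its jar, or strains against its liner, by more than 0.03 rad (((distance between jar_a_mid and pocket2 below 0.02 m and contact force between the fingers and cap_a above 1 N and (value of joint cap_a above 0.03 rad or value of joint cap_a below -0.03 rad)) or (distance between jar_b_mid and pocket2 below 0.02 m and contact force between the fingers and cap_b above 1 N and (value of joint cap_b above 0.03 rad or value of joint cap_b below -0.03 rad)) or (distance between jar_c_mid and pocket2 below 0.02 m and contact force between the fingers and cap_c above 1 N and (value of joint cap_c above 0.03 rad or value of joint cap_c below -0.03 rad)) or (distance between jar_d_mid and pocket2 below 0.02 m and contact force between the fingers and cap_d above 1 N and (value of joint cap_d above 0.03 rad or value of joint cap_d below -0.03 rad)))), for 0.05 s.
3. the cap of the jar in pocket 3 is gripped by the fingers and twisted gently: it turns on its jar, or strains against its liner, by more than 0.03 rad (((distance between jar_a_mid and pocket3 below 0.02 m and contact force between the fingers and cap_a above 1 N and (value of joint cap_a above 0.03 rad or value of joint cap_a below -0.03 rad)) or (distance between jar_b_mid and pocket3 below 0.02 m and contact force between the fingers and cap_b above 1 N and (value of joint cap_b above 0.03 rad or value of joint cap_b below -0.03 rad)) or (distance between jar_c_mid and pocket3 below 0.02 m and contact force between the fingers and cap_c above 1 N and (value of joint cap_c above 0.03 rad or value of joint cap_c below -0.03 rad)) or (distance between jar_d_mid and pocket3 below 0.02 m and contact force between the fingers and cap_d above 1 N and (value of joint cap_d above 0.03 rad or value of joint cap_d below -0.03 rad)))), for 0.05 s.
4. the cap of the jar in pocket 4 is gripped by the fingers and twisted gently: it turns on its jar, or strains against its liner, by more than 0.03 rad (((distance between jar_a_mid and pocket4 below 0.02 m and contact force between the fingers and cap_a above 1 N and (value of joint cap_a above 0.03 rad or value of joint cap_a below -0.03 rad)) or (distance between jar_b_mid and pocket4 below 0.02 m and contact force between the fingers and cap_b above 1 N and (value of joint cap_b above 0.03 rad or value of joint cap_b below -0.03 rad)) or (distance between jar_c_mid and pocket4 below 0.02 m and contact force between the fingers and cap_c above 1 N and (value of joint cap_c above 0.03 rad or value of joint cap_c below -0.03 rad)) or (distance between jar_d_mid and pocket4 below 0.02 m and contact force between the fingers and cap_d above 1 N and (value of joint cap_d above 0.03 rad or value of joint cap_d below -0.03 rad)))), for 0.05 s.
At the end, for the whole second after the job is handed in: Every cap was gripped and twisted (0.03 rad or more), left to right; every jar with a loose cap stands upright (within 0.1 rad) on the tray's floor inside its walls, at rest; every jar with a tight cap is still in its pocket (centre within 12 mm of its start) (((z of cap_a_mid in the frame of jar_a_mid above 0.0371 m and x of jar_a_mid in the frame of tray between -0.097 and 0.097 m and y of jar_a_mid in the frame of tray between -0.062 and 0.062 m and z of jar_a_mid in the frame of tray between 0.046 and 0.056 m and angle between jar_a_mid's own z axis and vertical below 0.1 rad) or (z of cap_a_mid in the frame of jar_a_mid below 0.0371 m and distance of jar_a_mid from where it was at the start of the episode below 0.012 m)) and linear speed of each of jar_a, jar_b, jar_c, jar_d below 0.02 m/s and ((z of cap_b_mid in the frame of jar_b_mid above 0.0371 m and x of jar_b_mid in the frame of tray between -0.097 and 0.097 m and y of jar_b_mid in the frame of tray between -0.062 and 0.062 m and z of jar_b_mid in the frame of tray between 0.046 and 0.056 m and angle between jar_b_mid's own z axis and vertical below 0.1 rad) or (z of cap_b_mid in the frame of jar_b_mid below 0.0371 m and distance of jar_b_mid from where it was at the start of the episode below 0.012 m)) and ((z of cap_c_mid in the frame of jar_c_mid above 0.0371 m and x of jar_c_mid in the frame of tray between -0.097 and 0.097 m and y of jar_c_mid in the frame of tray between -0.062 and 0.062 m and z of jar_c_mid in the frame of tray between 0.046 and 0.056 m and angle between jar_c_mid's own z axis and vertical below 0.1 rad) or (z of cap_c_mid in the frame of jar_c_mid below 0.0371 m and distance of jar_c_mid from where it was at the start of the episode below 0.012 m)) and ((z of cap_d_mid in the frame of jar_d_mid above 0.0371 m and x of jar_d_mid in the frame of tray between -0.097 and 0.097 m and y of jar_d_mid in the frame of tray between -0.062 and 0.062 m and z of jar_d_mid in the frame of tray between 0.046 and 0.056 m and angle between jar_d_mid's own z axis and vertical below 0.1 rad) or (z of cap_d_mid in the frame of jar_d_mid below 0.0371 m and distance of jar_d_mid from where it was at the start of the episode below 0.012 m))); the robot touches nothing.
It fails at once if a tight cap is forced: turned more than 0.25 rad against its liner ((z of cap_a_mid in the frame of jar_a_mid below 0.0371 m and (value of joint cap_a above 0.25 rad or value of joint cap_a below -0.25 rad)) or (z of cap_b_mid in the frame of jar_b_mid below 0.0371 m and (value of joint cap_b above 0.25 rad or value of joint cap_b below -0.25 rad)) or (z of cap_c_mid in the frame of jar_c_mid below 0.0371 m and (value of joint cap_c above 0.25 rad or value of joint cap_c below -0.25 rad)) or (z of cap_d_mid in the frame of jar_d_mid below 0.0371 m and (value of joint cap_d above 0.25 rad or value of joint cap_d below -0.25 rad))).
It fails at once if a jar is lifted out of the stand, or carried, by its cap ((distance of jar_a_mid from where it was at the start of the episode above 0.025 m and contact force between the fingers and cap_a above 2 N) or (distance of jar_b_mid from where it was at the start of the episode above 0.025 m and contact force between the fingers and cap_b above 2 N) or (distance of jar_c_mid from where it was at the start of the episode above 0.025 m and contact force between the fingers and cap_c above 2 N) or (distance of jar_d_mid from where it was at the start of the episode above 0.025 m and contact force between the fingers and cap_d above 2 N)).
It fails at once if a jar is dropped or knocked over (moves faster than 0.6 m/s out of the fingers, a fall of some 20 mm) ((linear speed of jar_a above 0.6 m/s and contact force between the fingers and jar_a below 0.1 N) or (linear speed of jar_b above 0.6 m/s and contact force between the fingers and jar_b below 0.1 N) or (linear speed of jar_c above 0.6 m/s and contact force between the fingers and jar_c below 0.1 N) or (linear speed of jar_d above 0.6 m/s and contact force between the fingers and jar_d below 0.1 N)).
It fails at once if a bystander is moved more than 25 mm (distance of any of spare_cap_mid, screwdriver_mid, offcut_mid, tape_mid, glue_mid, hammer_mid from where it was at the start of the episode above 0.025 m).
It also fails if it takes over 72 s, if anything falls off the work surface, if the arm or the gripper's body presses on something with over 40 N, if the wrist force passes 120 N, or if a joint passes its speed limit or range.

ROBOT

A 6-joint arm with a two-finger parallel gripper is mounted at the origin on the work surface. World frame = base frame: x ahead of the robot, y to its left, z up, the work surface at z = 0. Lengths are in m, angles in rad, forces in N, time in s.
With the tool pointing down it reaches from about 0.375 to 0.975 m from the base axis. Payload 3.8 kg.
Tool frame: the origin (TCP) lies on the centre line of the jaws, within the pads' length; the fingertips stand 22 mm ahead of it and the grasp point (between the pads) lies 3 mm ahead of it; z points along the fingers, y is the direction in which the jaws open and shut (so a half turn about z gives the same grasp; the last joint's range is limited). The gripper opens to 85 mm and grips with 20 to 120 N. Pads are 22 mm wide; open, the fingers measure 114 mm over their backs; the gripper's body (76 mm by 85 mm) begins 54 mm behind the grasp point. The pads swing forward as they close: fully open they stand 13 mm farther back than shut.
Start: joints at [-1.294, 0.264, 1.604, -0, 1.274, -0.037], TCP at [0.208, -0.642, 0.253] pointing down, gripper open.
Joint ranges: [-2.63, 2.63], [-0.94, 2.18], [0.31, 2.57], [-1.31, 4.45], [0, 2.66], [-2.55, 2.55]. Speed limits (rad/s): [2.57, 2.57, 3.14, 3.14, 3.14, 3.14].

INTERFACE

Orientations are given as a rotation vector (axis times angle).
In Python, from plant import bot, camera, get_calibration, order gives the robot as it stands.
- The arm moves only by the tool drive_tool, never from a script. Its argument "deltas" is a list of rows, each a list of 4 numbers: the shift along the tool's x, y, z in mm, then the turn about the tool's z in rad. A call has 1 to 12 rows; each row is the pose to reach, as a shift and turn from the pose commanded when the call began, along the tool's axes at that moment; what a row does not reach only later rows make up. A row lasts 1/8 s, in which the tool goes at most 62.5 mm and 10.7 degrees, less where a joint would pass 70% of its speed; a pose out of reach is approached as far as the arm can. A call with a gripper value outside its range is refused whole. "hand" is the closure in counts, from 0 (fully open) to 255 (shut), set as the call begins (left out, the last holds). The fingers move at their own pace and stop on an object; "grip_force" is the grip in N (left out, the last holds). Time passes only in rows, so rows that repeat a pose let the fingers close. It gives the time, the measured TCP pose, the force and the opening at its end, in the units of the state.
- bot.read_state(): the state, without advancing time (a new reading comes with each control period).
- camera(name): name is "side" or "top" or "wrist"; returns the picture (400x640x3 uint8, red, green, blue); there is no depth.
- get_calibration(name): a dict with "K" (3x3 intrinsics, pixels), "extrinsics" (4x4, takes a point from world to camera coordinates). Camera axes: x right, y down, z forward; pixel columns grow to the right and rows downward; lengths in m; the calibration is good to about 2 mm. A picture is of the moment at which its call begins: read the wrist's pose just before it. get_calibration takes no time and is no camera call; for the wrist camera it gives the pose at the moment of the call.
- order.close_job(): hands the job in, once; it reports no verdict.
The state is a dict: "clock": time; "qpos": joint angles; "joint_velocities": joint speeds; "joint_efforts": joint torques, N m; "tool_pos": TCP position; "tcp_rot": TCP orientation; "ft_force": force on the tool from outside, world axes, zero at the start; "moment": the same for the moment, N m; "finger_gap": finger opening in m.
Only numpy, scipy, OpenCV 4.12 (cv2) and the standard library are available. Lean on these libraries where they do the work, as an engineer would, in place of code of your own. Each camera call takes 0.05 s, during which the arm holds its last target.

## Working session

There is one attempt and no reset: what is moved stays moved. The work goes in short steps, Python scripts to look and compute and a tool call to move; the robot and the scene stay as the last step left them, time stands still between calls to the robot, and variables do not carry over. Pictures are saved under pics/ and viewed, and the job is handed in when it is done.

Besides the shell and the picture viewer there is one more tool, called after "Emit:" as a command line: name --pt "numbers of a row" for each row, then --argument value for the rest. drive_tool: Moves the arm, as the interface text tells. Its arguments: {"type":"object","properties":{"deltas":{"type":"array"},"hand":{"type":"number"},"grip_force":{"type":"number"}},"required":["deltas"]}

```bash
ls; mkdir -p pics
python3 - <<'E'
from plant import bot,camera,get_calibration
import cv2
print(bot.read_state())
for n in ["side","top"]:
    c=get_calibration(n);print(n,c)
    cv2.imwrite(f"pics/{n}0.png",camera(n)[:,:,::-1])
E
```

```text
pics
{'clock': 0.0, 'qpos': array([-1.29389098e+00,  2.64769868e-01,  1.60537692e+00,  3.20079232e-05,
        1.27368108e+00, -3.69409794e-02]), 'joint_velocities': array([-0.0001708 , -0.00100398,  0.00036144,  0.00187339,  0.00168563,
       -0.00143546]), 'joint_efforts': array([ 1.92404164e-03, -5.15107334e+01, -3.67317832e+01,  1.77057827e-04,
        1.28329601e-02, -2.43649900e-06]), 'tool_pos': array([ 0.20818186, -0.64138305,  0.25194912]), 'tcp_rot': array([-3.10079808e+00, -4.90605887e-01,  3.72280318e-04]), 'ft_force': array([-0.61941888,  0.55851676, -0.28817701]), 'moment': array([ 0.03572885, -0.01795278,  0.05285243]), 'finger_gap': 0.08535939615149782}
side {'K': array([[504.13379609,   0.        , 326.3599453 ],
       [  0.        , 504.13379609, 200.20732276],
       [  0.        ,   0.        ,   1.        ]]), 'extrinsics': array([[-0.98164037, -0.19035622,  0.01211146,  0.57974801],
       [-0.10342813,  0.47786256, -0.87232448,  0.10074165],
       [ 0.16026478, -0.85756159, -0.48877737,  1.46014521],
       [ 0.        ,  0.        ,  0.        ,  1.        ]])}
top {'K': array([[436.82311342,   0.        , 330.40393222],
       [  0.        , 436.82311342, 203.21476494],
       [  0.        ,   0.        ,   1.        ]]), 'extrinsics': array([[-0.02766167, -0.99941267, -0.02022719,  0.09278068],
       [-0.99489852,  0.02948928, -0.0964744 ,  0.58993443],
       [ 0.09701423,  0.01745536, -0.99512992,  1.48841013],
       [ 0.        ,  0.        ,  0.        ,  1.        ]])}
```

View pics/side0.png

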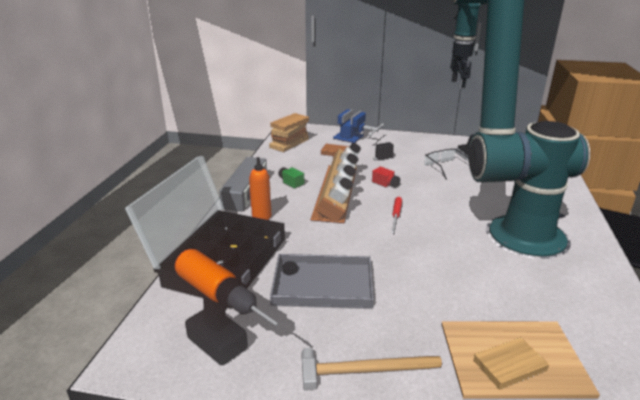

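View pics/top0.png

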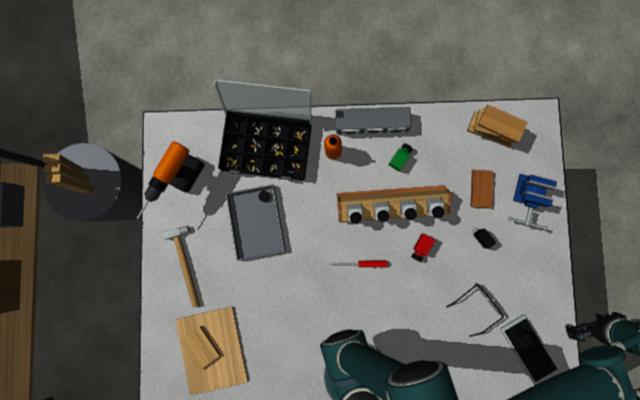

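The top view shows the stand with four caps near (356,214), (383,214), (409,212) and (437,210), and the tray near (258,222) with its spare cap at (265,196). The red look-alike is at (424,246) and the green one at (402,157). I'll enlarge this area.

Run:
```python
import cv2
t=cv2.imread("pics/top0.png");s=cv2.imread("pics/side0.png")
cv2.imwrite("pics/t_stand.png",cv2.resize(t[170:270,325:465],None,fx=5.6,fy=5.6,interpolation=cv2.INTER_CUBIC))
cv2.imwrite("pics/t_tray.png",cv2.resize(t[175:270,220:300],None,fx=6,fy=6,interpolation=cv2.INTER_CUBIC))
cv2.imwrite("pics/s_stand.png",cv2.resize(s[130:235,300:410],None,fx=5.5,fy=5.5,interpolation=cv2.INTER_CUBIC))
```

```text
(no output)
```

View pics/t_stand.png

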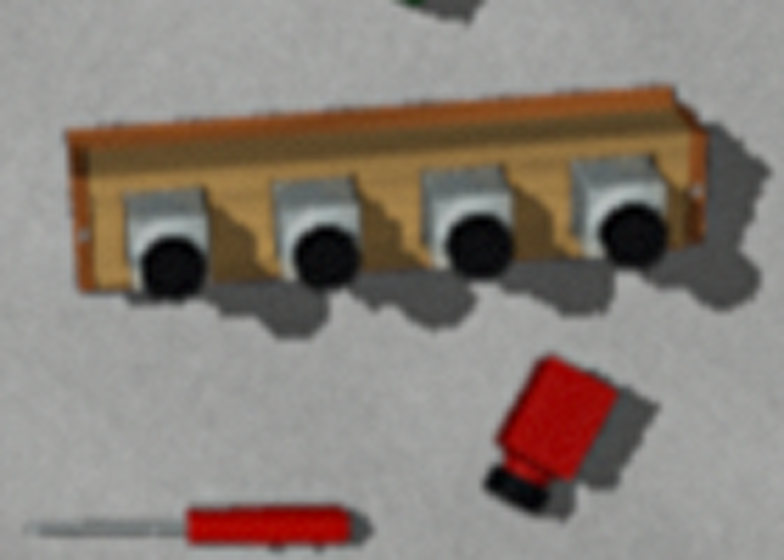

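View pics/t_tray.png

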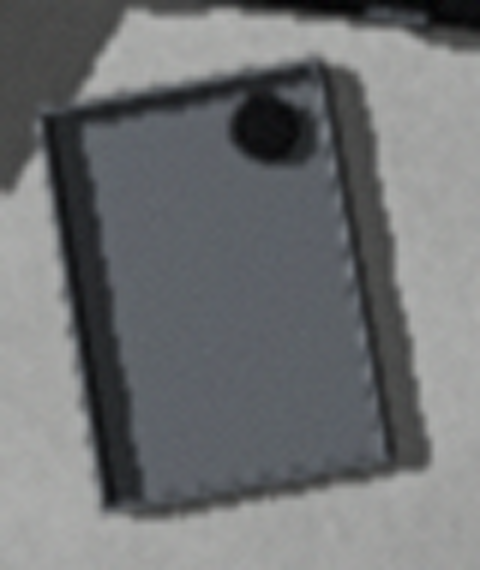

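View pics/s_stand.png

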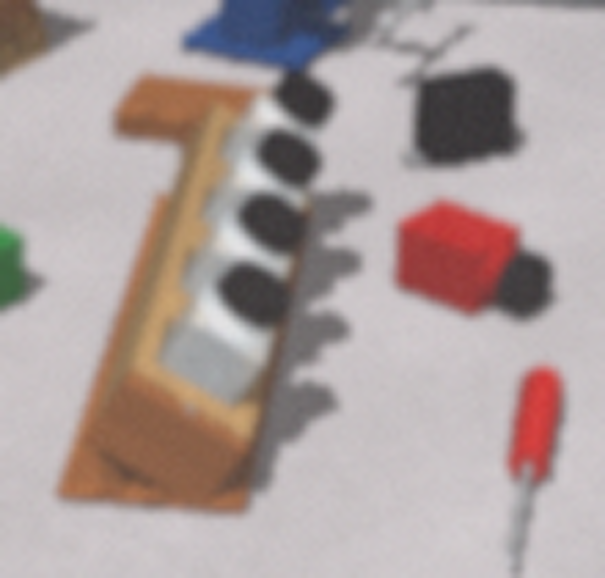

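```bash
cat > h.py <<'E'
import numpy as np, cv2
from scipy.spatial.transform import Rotation as R
from plant import bot,camera,get_calibration
def P(n):
    c=get_calibration(n); return c["K"]@np.array(c["extrinsics"])[:3]
def proj(p,X):
    h=p@np.append(X,1); return h[:2]/h[2]
def tri(pa,a,pb,b):
    X=cv2.triangulatePoints(pa,pb,np.array(a,float).reshape(2,1),np.array(b,float).reshape(2,1)).ravel(); return X[:3]/X[3]
def onz(p,uv,z):
    A=np.array([p[0]-uv[0]*p[2],p[1]-uv[1]*p[2]]); return np.append(np.linalg.solve(A[:,:2],-A[:,2]*z-A[:,3]),z)
E
python3 - <<'E'
from h import *
from scipy.optimize import least_squares
np.set_printoptions(precision=4,suppress=True)
T,S=P("top"),P("side")
t=[(355.7,217.7),(383.0,215.7),(410.7,213.6),(437.9,212.1)]
s=[(346,183.5),(349.5,170.4),(352.5,158.5),(355.1,148)]
for a,b in zip(t,s):
    X=tri(T,a,S,b);print(X,proj(T,X)-a,proj(S,X)-b)
def caps(p): 
    x,y,z,w=p; d=np.array([-np.sin(w),np.cos(w),0])
    return [np.array([x,y,z])+d*o for o in(.135,.045,-.045,-.135)]
f=lambda p:np.concatenate([np.r_[proj(T,X)-a,proj(S,X)-b] for X,a,b in zip(caps(p),t,s)])
r=least_squares(f,[.5,-.1,.15,0]);print(r.x,r.fun.reshape(-1,4))
for X in caps(r.x):print(X)
for uv in [(227,194.2),(273.7,185),(285.5,252.5),(237.8,259.7)]:print("tray",onz(T,uv,.03))
# stand corners side crop at z=0: near-left(60,495) near-right(245,510)
for uv in [(60,495),(245,510)]:print("stand base",onz(S,np.array(uv)/5.5+(300,130),0))
print("spare",onz(T,(265,196),.014))
for uv in [(357,264),(385,264),(332,264)]:print("sd",onz(T,uv,.015))
for uv in [(333,147)]:print("glue",onz(T,uv,.198))
E
```

```text
[ 0.5342 -0.0073  0.1052] [0.0229 0.1618] [-0.1348 -0.0135]
[ 0.5377 -0.0971  0.1056] [0.0409 0.2953] [-0.2338 -0.023 ]
[ 0.5417 -0.188   0.1055] [0.0488 0.3579] [-0.2697 -0.026 ]
[ 0.5451 -0.277   0.105 ] [0.0088 0.0652] [-0.0469 -0.0044]
[ 0.5397 -0.1423  0.1053  0.041 ] [[ 0.0577  0.1453 -0.1419 -0.0696]
 [ 0.1231  0.2329 -0.2901  0.0094]
 [-0.1653  0.4173 -0.2529  0.1103]
 [ 0.0928 -0.0016 -0.0878 -0.1311]]
[ 0.5342 -0.0074  0.1053]
[ 0.5379 -0.0974  0.1053]
[ 0.5416 -0.1873  0.1053]
[ 0.5453 -0.2772  0.1053]
tray [0.6347 0.4365 0.03  ]
tray [0.6621 0.2723 0.03  ]
tray [0.4265 0.2351 0.03  ]
tray [0.4063 0.4002 0.03  ]
stand base [0.6283 0.0499 0.    ]
stand base [0.5267 0.044  0.    ]
spare [0.6262 0.306  0.014 ]
sd [ 0.38  -0.01   0.015]
sd [ 0.3774 -0.1065  0.015 ]
sd [0.3823 0.0764 0.015 ]
glue [0.7521 0.0599 0.198 ]
```

The four clear jars in the stand are the ones meant. The red jar lying at (424,246) and the green one at (402,157) are excluded look-alikes. The fit is consistent: cap pitch is 90 mm, height 105 mm and yaw 0.041. Next I'll move over the stand and refine with the wrist camera.

```bash
cat >> h.py <<'E'
def delta(tgt,yaw,st=None):
    st=st or bot.read_state(); M=R.from_rotvec(st["tcp_rot"]).as_matrix()
    d=M.T@(np.array(tgt)-st["tool_pos"])*1000
    cy=np.arctan2(M[1,0],M[0,0]); dt=-(yaw-cy)
    return np.round(np.r_[d,dt],3), round(cy,4)
def show():
    s=bot.read_state(); M=R.from_rotvec(s["tcp_rot"]).as_matrix()
    print(round(s["clock"],2),"pos",s["tool_pos"].round(4),"yaw",round(np.arctan2(M[1,0],M[0,0]),4),"zdir",M[:,2].round(3),"F",s["ft_force"].round(2),"M",s["moment"].round(3),"gap",round(s["finger_gap"],4),"q",s["qpos"].round(2))
E
python3 - <<'E'
from h import *
show();print(delta((.50,-.14,.30),.041))
E
```

```text
0.1 pos [ 0.2082 -0.6414  0.2521] yaw 0.3138 zdir [-0.001  0.002 -1.   ] F [ 0.32  0.17 -0.33] M [ 0.02  -0.047 -0.018] gap 0.0857 q [-1.29  0.26  1.61 -0.    1.27 -0.04]
(array([ 4.32348e+02, -3.86978e+02, -4.71050e+01,  2.73000e-01]), np.float64(0.3138))
```

Emit:
drive_tool --pt "43 -39 -47 0.05" --pt "86 -77 -47 0.1" --pt "130 -116 -47 0.15" --pt "173 -155 -47 0.2" --pt "216 -193 -47 0.25" --pt "259 -232 -47 0.273" --pt "302 -271 -47 0.273" --pt "346 -310 -47 0.273" --pt "389 -348 -47 0.273" --pt "432 -387 -47 0.273" --pt "432 -387 -47 0.273" --pt "432 -387 -47 0.273"

```text
clock: 1.6
tool_pos: [0.4995, -0.1405, 0.2998]
tcp_rot: [3.141, 0.066, -0.002]
ft_force: [0.1, -0.0, -0.0]
finger_gap: 0.0854
```

Run:
```python
from h import *
show();W=P("wrist");cv2.imwrite("pics/w1.png",camera("wrist")[:,:,::-1]);np.save("w1.npy",W)
for y in(.135,.045,-.045,-.135):
    w=.041;print(proj(W,[.5397-np.sin(w)*y,-.1423+np.cos(w)*y,.1053]))
```

```text
1.6 pos [ 0.4995 -0.1405  0.2998] yaw 0.042 zdir [-0.001 -0.    -1.   ] F [ 0.1  -0.04 -0.02] M [ 0.019  0.016 -0.019] gap 0.0854 q [-0.32 -0.06  1.87 -0.    1.33  1.21]
[178.1437239 132.9426308]
[272.7315787  133.05450686]
[367.28585178 133.16634321]
[461.80656105 133.27813985]
```

View pics/w1.png

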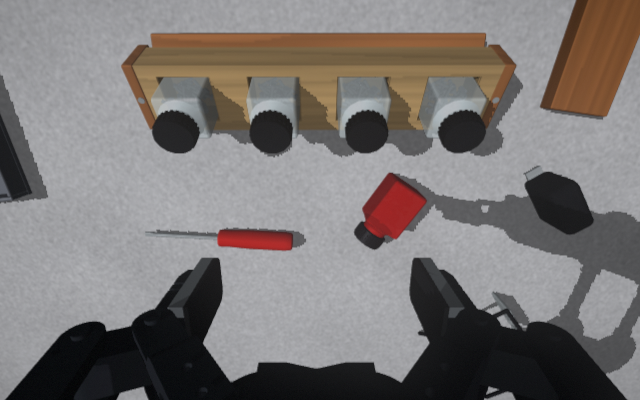

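The caps are seen at about (177,131), (271,132), (364,132) and (461,131), against predictions 1–2 px away. I'll refine with blobs and fit all three views together.

Run:
```python
from h import *
from scipy.optimize import least_squares
W=np.load("w1.npy");T,S=P("top"),P("side")
im=cv2.imread("pics/w1.png");g=im.max(2)
def blobs(g,roi,th,lo,hi):
    x0,y0,x1,y1=roi;m=(g[y0:y1,x0:x1]<th).astype(np.uint8)
    n,l,s,c=cv2.connectedComponentsWithStats(m)
    return [( (s[i,0]+s[i,2]/2+x0-.5).round(1),(s[i,1]+s[i,3]/2+y0-.5).round(1),*s[i,2:5]) for i in range(1,n) if lo<s[i,4]<hi]
print(blobs(g,(120,90,520,170),48,600,4000))
print(blobs(cv2.imread("pics/top0.png").max(2),(330,195,460,230),40,40,400))
print(blobs(cv2.imread("pics/side0.png").max(2),(330,140,362,195),75,20,400))
# silhouette model: hull of cap cyl projected, bbox centre
def cap(p,o):
    x,y,z,w=p;d=np.array([-np.sin(w),np.cos(w),0]);e=np.array([np.cos(w),np.sin(w),0])
    u=-.5*e+np.array([0,0,.866]);v=.866*e+np.array([0,0,.5])
    c=np.array([x,y,z])+d*o
    a=np.linspace(0,2*np.pi,60);return np.array([c+h*u+.019*(np.cos(t)*d+np.sin(t)*v) for h in(-.009,.009) for t in a])
def bb(M,pts):
    q=np.array([proj(M,X) for X in pts]);return np.r_[q.min(0),q.max(0)]
p=[.5397,-.1423,.1053,.041]
for n,M in(("w",W),("t",T),("s",S)):
    for o in(.135,.045,-.045,-.135):
        b=bb(M,cap(p,o));print(n,((b[:2]+b[2:])/2).round(1),(b[2:]-b[:2]).round(1))
```

```text
[(np.float64(175.5), np.float64(131.5), np.int32(46), np.int32(42), np.int32(1475)), (np.float64(270.5), np.float64(131.5), np.int32(42), np.int32(42), np.int32(1403)), (np.float64(366.5), np.float64(130.5), np.int32(42), np.int32(42), np.int32(1389)), (np.float64(462.0), np.float64(130.5), np.int32(47), np.int32(42), np.int32(1483))]
[(np.float64(437.5), np.float64(212.0), np.int32(12), np.int32(11), np.int32(99)), (np.float64(410.5), np.float64(214.0), np.int32(12), np.int32(11), np.int32(100)), (np.float64(383.0), np.float64(216.0), np.int32(11), np.int32(11), np.int32(96)), (np.float64(356.0), np.float64(217.5), np.int32(11), np.int32(10), np.int32(93))]
[(np.float64(354.5), np.float64(147.0), np.int32(8), np.int32(9), np.int32(47)), (np.float64(352.0), np.float64(158.5), np.int32(9), np.int32(8), np.int32(52)), (np.float64(349.5), np.float64(170.0), np.int32(10), np.int32(9), np.int32(64)), (np.float64(346.0), np.float64(183.0), np.int32(11), np.int32(9), np.int32(72))]
w [177.4 132.4] [47.2 44. ]
w [272.2 132.5] [41.8 44. ]
w [367.8 132.6] [42.2 44. ]
w [462.6 132.7] [47.8 44. ]
t [355.8 217.9] [11.9 12.8]
t [383.1 215.9] [12.3 12.8]
t [410.6 214. ] [12.6 12.8]
t [438.  212.1] [12.9 12.8]
s [345.9 183.5] [14.1 13.1]
s [349.2 170.4] [13.4 12.4]
s [352.3 158.6] [12.7 11.8]
s [355.  147.9] [12.2 11.2]
```

Run:
```python
from h import *
W=np.load("w1.npy")
tp=np.array([.4995,-.1405,.2998]);y=.042;e=np.array([np.cos(y),np.sin(y),0]);d=np.array([np.sin(y),-np.cos(y),0])
for z in(.022,.015,.009):
  for sy in(-1,1):
    print(z,sy,[proj(W,tp+e*sx+d*sy*.0427-np.array([0,0,z])).round(1) for sx in(-.011,.011)])
im=cv2.imread("pics/w1.png");cv2.imwrite("pics/w1c.png",cv2.resize(im[240:400,120:280],None,fx=3.7,fy=3.7,interpolation=cv2.INTER_CUBIC))
```

```text
0.022 -1 [array([231.7, 280.9]), array([228.1, 241. ])]
0.022 1 [array([402.3, 280.9]), array([406.1, 241. ])]
0.015 -1 [array([228.2, 289. ]), array([224.2, 247.8])]
0.015 1 [array([405.9, 289. ]), array([410.1, 247.8])]
0.009 -1 [array([224.9, 296.5]), array([220.6, 254. ])]
0.009 1 [array([409.3, 296.6]), array([413.8, 254. ])]
```

View pics/w1c.png

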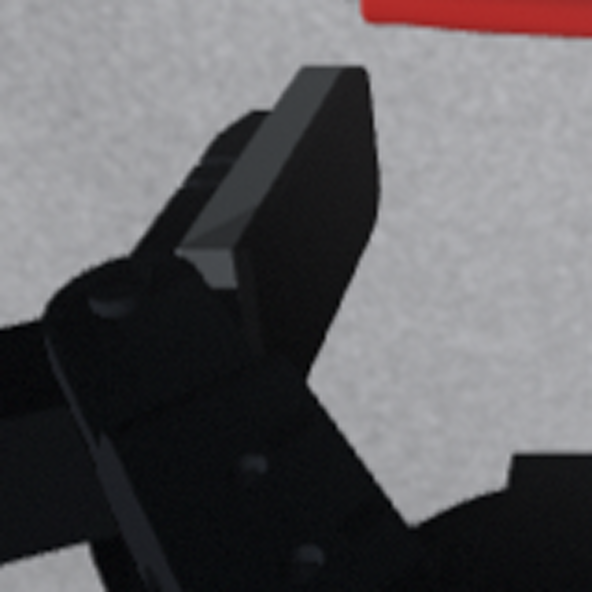

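The open pad tips appear 9 mm ahead of the TCP; the 22 mm is for the shut jaws, so at a 38 mm gap it is about 20.7 mm. Moving over cap 1.

```bash
cat >> h.py <<'E'
w0=.0435; e0=np.array([np.cos(w0),np.sin(w0),0]); d0=np.array([-np.sin(w0),np.cos(w0),0]); u0=-.5*e0+np.array([0,0,.866])
def capm(i): return np.array([.5405,-.1415,.105])+d0*(.135-.09*(i-1))
def loc(i,xl,zl): # xl,zl mm rel pocket floor centre in stand plane
    return capm(i)-.083*u0+e0*xl/1000+np.array([0,0,zl/1000])
E
python3 - <<'E'
from h import *
for i in(1,2,3,4):print(capm(i),loc(i,-46,87))
t=loc(1,-46,87);print(delta(np.r_[t[:2],.20],w0),delta(t,w0))
E
```

```text
[ 0.53462935 -0.00662771  0.105     ] [ 0.53013361 -0.0068234   0.120122  ]
[ 0.53854312 -0.09654257  0.105     ] [ 0.53404737 -0.09673826  0.120122  ]
[ 0.54245688 -0.18645743  0.105     ] [ 0.53796114 -0.18665312  0.120122  ]
[ 0.54637065 -0.27637229  0.105     ] [ 0.54187491 -0.27656798  0.120122  ]
(array([ 3.63860e+01, -1.32996e+02,  9.98060e+01, -3.00000e-03]), np.float64(0.0405)) (array([ 3.64660e+01, -1.33016e+02,  1.79684e+02, -3.00000e-03]), np.float64(0.0405))
```

Emit:
drive_tool --pt "12 -44 20 -0.003" --pt "24 -88 50 -0.003" --pt "36 -133 100 -0.003" --pt "36 -133 100 -0.003" --pt "36 -133 100 -0.003" --hand 75 --grip_force 40

```text
clock: 2.28
tool_pos: [0.5301, -0.0076, 0.2002]
tcp_rot: [3.14, 0.067, -0.001]
ft_force: [0.2, 0.2, 0.7]
finger_gap: 0.0606
```

Run:
```python
from h import *
show();W=P("wrist");cv2.imwrite("pics/w2.png",camera("wrist")[:,:,::-1]);np.save("w2.npy",W)
print(proj(W,capm(1)),delta(loc(1,-46,87),w0))
```

```text
2.27 pos [ 0.5301 -0.0076  0.2002] yaw 0.0429 zdir [-0.001 -0.001 -1.   ] F [0.17 0.19 0.74] M [ 0.013  0.    -0.021] gap 0.0606 q [-0.06  0.03  1.97 -0.    1.14  1.47]
[315.55062708 203.14125713] (array([-8.0400e-01, -1.1170e+00,  8.1205e+01, -1.0000e-03]), np.float64(0.0423))
```

View pics/w2.png

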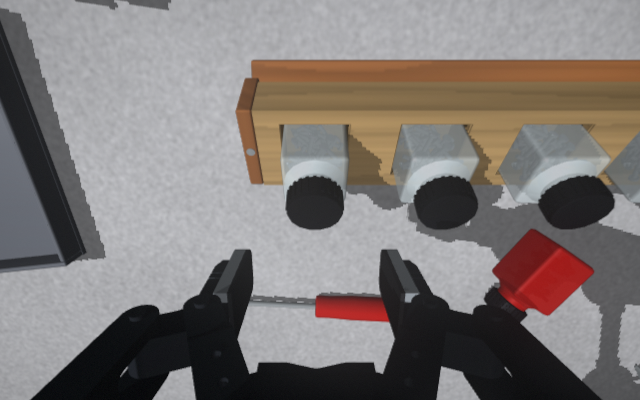

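Cap 1 is centred at (315.5,202.5), against a prediction of (315.6,203.1), so it matches. Descending and gripping.

Emit:
drive_tool --pt "-1 -1 30 0" --pt "-1 -1 55 0" --pt "-1 -1 74 0" --pt "-1 -1 80 0" --pt "-1 -1 80 0"

```text
clock: 2.95
tool_pos: [0.5297, -0.0057, 0.1207]
tcp_rot: [3.141, 0.068, 0.001]
ft_force: [0.7, -0.4, 0.3]
finger_gap: 0.06
```

Emit:
drive_tool --pt "0 0 0 0" --pt "0 0 0 0" --pt "0 0 0 0" --pt "0 0 0 0" --pt "0 0 0 0" --hand 255 --grip_force 40

```text
clock: 3.58
tool_pos: [0.5302, -0.0055, 0.1217]
tcp_rot: [3.14, 0.069, 0.003]
ft_force: [-0.4, -2.1, 6.8]
finger_gap: 0.0365
```

Run:
```python
from h import *
show();cv2.imwrite("pics/w3.png",camera("wrist")[:,:,::-1])
```

```text
3.58 pos [ 0.5302 -0.0055  0.1217] yaw 0.044 zdir [ 0.002 -0.001 -1.   ] F [-0.35 -2.07  6.77] M [-0.255  0.168  0.033] gap 0.0365 q [-0.06  0.11  2.04 -0.    0.98  1.47]
```

View pics/w3.png

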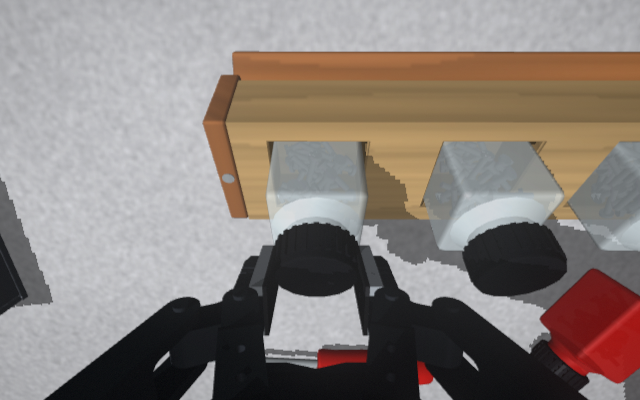

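Cap 1 is held between the pads (gap 36.5 mm). Twisting in small steps and watching the moment.

Emit:
drive_tool --pt "0 -0.2 0 0.04" --pt "0 -0.4 0 0.08" --pt "0 -0.4 0 0.08"

```text
clock: 4.0
tool_pos: [0.53, -0.0036, 0.122]
tcp_rot: [-3.139, 0.057, -0.003]
ft_force: [-2.3, 3.0, 8.5]
finger_gap: 0.0362
```

Run:
```python
from h import *
show()
```

```text
4.0 pos [ 0.53   -0.0036  0.122 ] yaw -0.0364 zdir [ 0.002  0.002 -1.   ] F [-2.28  2.99  8.52] M [1.039 0.402 0.23 ] gap 0.0362 q [-0.06  0.11  2.04  0.    0.99  1.55]
```

Emit:
drive_tool --pt "0 -0.2 0 0.04" --pt "0 -0.4 0 0.07" --pt "0 -0.4 0 0.07"

```text
clock: 4.38
tool_pos: [0.5299, -0.0018, 0.1223]
tcp_rot: [-3.132, 0.167, -0.002]
ft_force: [-5.1, 7.2, 11.6]
finger_gap: 0.0364
```

Run:
```python
from h import *
show();cv2.imwrite("pics/w4.png",camera("wrist")[:,:,::-1]);show()
```

```text
4.38 pos [ 0.5299 -0.0018  0.1223] yaw -0.1064 zdir [ 0.001  0.005 -1.   ] F [-5.13  7.22 11.57] M [2.137 0.487 0.465] gap 0.0364 q [-0.05  0.11  2.04  0.01  0.99  1.62]
4.42 pos [ 0.5299 -0.0018  0.1222] yaw -0.1062 zdir [ 0.001  0.005 -1.   ] F [-4.23  7.54 10.8 ] M [2.069 0.566 0.468] gap 0.0358 q [-0.05  0.11  2.04  0.01  0.99  1.62]
```

View pics/w4.png

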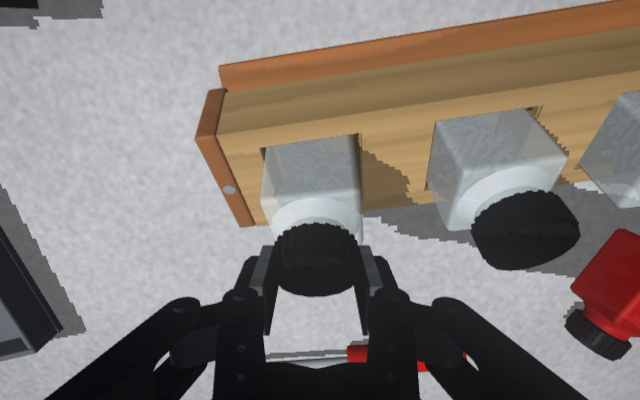

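Cap 1's Mz rises steadily with turn: 0.03, 0.23, 0.47 N m. Turning back to see whether it springs back or shows hysteresis.

Emit:
drive_tool --pt "0 0.2 0 -0.04" --pt "0 0.4 0 -0.08" --pt "0 0.4 0 -0.08"

```text
clock: 4.8
tool_pos: [0.53, -0.0037, 0.122]
tcp_rot: [-3.139, 0.04, -0.003]
ft_force: [-2.8, 2.7, 8.0]
finger_gap: 0.0362
```

Run:
```python
from h import *
show()
```

```text
4.8 pos [ 0.53   -0.0037  0.122 ] yaw -0.0256 zdir [ 0.002  0.002 -1.   ] F [-2.82  2.68  7.98] M [0.865 0.338 0.312] gap 0.0362 q [-0.06  0.11  2.04  0.    0.99  1.54]
```

Emit:
drive_tool --pt "0 0.2 0 -0.04" --pt "0 0.4 0 -0.07" --pt "0 0.4 0 -0.07"

```text
clock: 5.18
tool_pos: [0.5302, -0.0054, 0.1216]
tcp_rot: [3.14, 0.07, 0.004]
ft_force: [-1.4, -1.9, 5.7]
finger_gap: 0.0364
```

Run:
```python
from h import *
show()
```

```text
5.17 pos [ 0.5302 -0.0054  0.1216] yaw 0.0444 zdir [ 0.002 -0.001 -1.   ] F [-1.41 -1.9   5.73] M [-0.202  0.159  0.022] gap 0.0364 q [-0.06  0.11  2.04 -0.    0.98  1.47]
```

There is no hysteresis (back to 0.02 N m at zero), and the slope matches the 4 N m/rad liner, so cap 1 is tight. Releasing and going to cap 2.

Emit:
drive_tool --pt "0 0 0 0" --pt "0 0 0 0" --pt "0 0 0 0" --pt "0 0 -10 0" --pt "0 0 -45 0" --pt "0 0 -60 0" --pt "0 45 -60 0" --pt "0 91 -60 0" --pt "0 91 -60 0" --pt "0 91 -60 0" --hand 75

```text
clock: 6.42
tool_pos: [0.533, -0.096, 0.1802]
tcp_rot: [-3.14, -0.067, 0.0]
ft_force: [0.2, 0.6, -0.1]
finger_gap: 0.0604
```

Run:
```python
from h import *
show();W=P("wrist");cv2.imwrite("pics/w5.png",camera("wrist")[:,:,::-1]);np.save("w2.npy",W)
print(proj(W,capm(2)),delta(loc(2,-46,87),w0))
```

```text
6.42 pos [ 0.533  -0.096   0.1802] yaw 0.0428 zdir [-0.     0.001 -1.   ] F [ 0.23  0.58 -0.12] M [0.004 0.022 0.011] gap 0.0604 q [-0.22  0.07  1.97  0.    1.1   1.3 ]
[318.04428043 212.22384186] (array([ 1.004,  1.242, 60.005,  0.   ]), np.float64(0.0437))
```

View pics/w5.png

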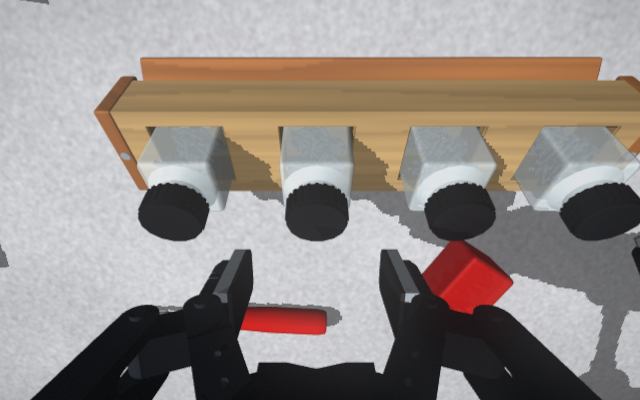

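Cap 1 is seated again. Cap 2 is at (317,212), against a prediction of (318,212). Descending and gripping.

Emit:
drive_tool --pt "1 1 30 0" --pt "1 1 52 0" --pt "1 1 60 0" --pt "1 1 60 0"

```text
clock: 6.98
tool_pos: [0.534, -0.0963, 0.1199]
tcp_rot: [-3.14, -0.071, 0.002]
ft_force: [-0.3, 0.1, 0.6]
finger_gap: 0.0601
```

Emit:
drive_tool --pt "0 0 0 0" --pt "0 0 0 0" --pt "0 0 0 0" --pt "0 0 0 0" --hand 255 --grip_force 40

```text
clock: 7.48
tool_pos: [0.5352, -0.0971, 0.1217]
tcp_rot: [3.141, 0.069, 0.003]
ft_force: [-1.3, 1.8, 6.0]
finger_gap: 0.0365
```

Run:
```python
from h import *
show()
```

```text
7.47 pos [ 0.5352 -0.0971  0.1217] yaw 0.0436 zdir [ 0.002  0.    -1.   ] F [-1.29  1.78  5.99] M [0.293 0.16  0.009] gap 0.0365 q [-0.23  0.14  2.01  0.    0.99  1.3 ]
```

Emit:
drive_tool --pt "0 -0.2 0 0.04" --pt "0 -0.4 0 0.08" --pt "0 -0.4 0 0.08"

```text
clock: 7.85
tool_pos: [0.5351, -0.0957, 0.1218]
tcp_rot: [-3.139, 0.058, -0.003]
ft_force: [-2.0, 4.0, 8.6]
finger_gap: 0.0364
```

Run:
```python
from h import *
show()
```

```text
7.85 pos [ 0.5351 -0.0957  0.1218] yaw -0.0367 zdir [ 0.002  0.002 -1.   ] F [-1.95  4.    8.56] M [1.31  0.201 0.26 ] gap 0.0364 q [-0.22  0.14  2.01  0.    0.99  1.38]
```

Emit:
drive_tool --pt "0 -0.2 0 0.04" --pt "0 -0.4 0 0.07" --pt "0 -0.4 0 0.07"

```text
clock: 8.22
tool_pos: [0.535, -0.0941, 0.1221]
tcp_rot: [-3.133, 0.167, -0.002]
ft_force: [-2.5, 8.5, 10.7]
finger_gap: 0.0365
```

Run:
```python
from h import *
show()
```

```text
8.22 pos [ 0.535  -0.0941  0.1221] yaw -0.1066 zdir [ 0.001  0.004 -1.   ] F [-2.5   8.47 10.73] M [2.281 0.279 0.571] gap 0.0365 q [-0.22  0.14  2.01  0.01  0.99  1.45]
```

Emit:
drive_tool --pt "0 0.2 0 -0.04" --pt "0 0.4 0 -0.08" --pt "0 0.4 0 -0.08"

```text
clock: 8.6
tool_pos: [0.5352, -0.0959, 0.1219]
tcp_rot: [-3.14, 0.041, -0.003]
ft_force: [-0.6, 4.3, 7.5]
finger_gap: 0.0361
```

Run:
```python
from h import *
show()
```

```text
8.6 pos [ 0.5352 -0.0959  0.1219] yaw -0.0259 zdir [ 0.002  0.001 -1.   ] F [-0.57  4.27  7.48] M [1.099 0.207 0.261] gap 0.0361 q [-0.22  0.14  2.01  0.    0.99  1.37]
```

Emit:
drive_tool --pt "0 0.2 0 -0.04" --pt "0 0.4 0 -0.07" --pt "0 0.4 0 -0.07"

```text
clock: 8.98
tool_pos: [0.5351, -0.0974, 0.1216]
tcp_rot: [3.14, 0.069, 0.003]
ft_force: [-0.9, 0.3, 5.1]
finger_gap: 0.0362
```

Run:
```python
from h import *
show()
```

```text
8.97 pos [ 0.5351 -0.0974  0.1216] yaw 0.0439 zdir [ 0.002 -0.    -1.   ] F [-0.89  0.31  5.15] M [0.149 0.138 0.063] gap 0.0362 q [-0.23  0.14  2.01  0.    0.99  1.3 ]
```

Cap 2 also springs back (0.57 N m, returning to 0.06), so it looks tight. On to cap 3.

Emit:
drive_tool --pt "0 0 0 0" --pt "0 0 0 0" --pt "0 0 0 0" --pt "0 0 -10 0" --pt "0 0 -45 0" --pt "0 0 -60 0" --pt "0 45 -60 0" --pt "0 90 -60 0" --pt "0 90 -60 0" --pt "0 90 -60 0" --hand 75

```text
clock: 10.22
tool_pos: [0.5379, -0.1868, 0.1801]
tcp_rot: [-3.14, -0.067, 0.001]
ft_force: [-1.3, 0.0, 0.0]
finger_gap: 0.0604
```

Run:
```python
from h import *
show();W=P("wrist");cv2.imwrite("pics/w6.png",camera("wrist")[:,:,::-1]);np.save("w2.npy",W)
print(proj(W,capm(3)),delta(loc(3,-46,87),w0))
```

```text
10.22 pos [ 0.5379 -0.1868  0.1801] yaw 0.0429 zdir [-0.     0.001 -1.   ] F [-1.28  0.04  0.01] M [-0.011 -0.047 -0.044] gap 0.0604 q [-0.38  0.12  1.91  0.    1.11  1.15]
[316.60194966 213.57217659] (array([ 0.106,  0.356, 59.92 ,  0.   ]), np.float64(0.0439))
```

View pics/w6.png

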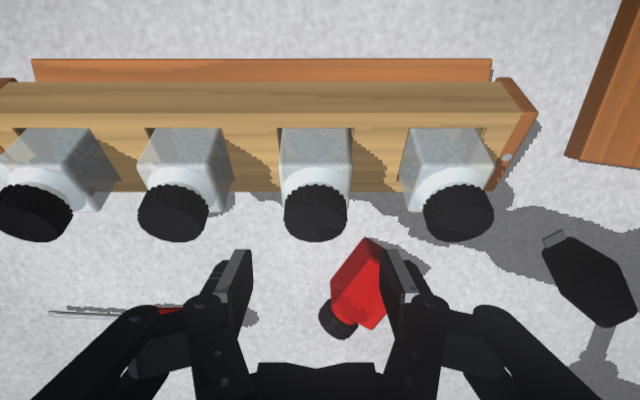

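Cap 3 is at (316,213), as predicted. The red look-alike lies well in front, clear of the fingers' path.

Emit:
drive_tool --pt "0 0 30 0" --pt "0 0 52 0" --pt "0 0 60 0" --pt "0 0 60 0"

```text
clock: 10.78
tool_pos: [0.5379, -0.1862, 0.1199]
tcp_rot: [-3.14, -0.07, 0.002]
ft_force: [-0.1, -0.1, 0.7]
finger_gap: 0.0605
```

Emit:
drive_tool --pt "0 0 0 0" --pt "0 0 0 0" --pt "0 0 0 0" --pt "0 0 0 0" --hand 255 --grip_force 40

```text
clock: 11.28
tool_pos: [0.539, -0.1872, 0.1217]
tcp_rot: [3.14, 0.069, 0.003]
ft_force: [-0.8, 1.7, 6.6]
finger_gap: 0.0369
```

Run:
```python
from h import *
show()
```

```text
11.28 pos [ 0.539  -0.1872  0.1217] yaw 0.0436 zdir [ 0.002 -0.    -1.   ] F [-0.75  1.68  6.56] M [0.274 0.148 0.066] gap 0.0369 q [-0.38  0.18  1.96  0.    1.    1.15]
```

Emit:
drive_tool --pt "0 -0.2 0 0.04" --pt "0 -0.4 0 0.08" --pt "0 -0.4 0 0.08"

```text
clock: 11.65
tool_pos: [0.5391, -0.1861, 0.1218]
tcp_rot: [-3.14, 0.056, -0.003]
ft_force: [-0.6, 3.5, 7.4]
finger_gap: 0.0365
```

Run:
```python
from h import *
show()
```

```text
11.65 pos [ 0.5391 -0.1861  0.1218] yaw -0.0359 zdir [ 0.002  0.001 -1.   ] F [-0.6   3.46  7.35] M [1.063 0.06  0.522] gap 0.0365 q [-0.38  0.18  1.96  0.    1.    1.23]
```

Emit:
drive_tool --pt "0 -0.2 0 0.04" --pt "0 -0.4 0 0.07" --pt "0 -0.4 0 0.07"

```text
clock: 12.02
tool_pos: [0.5391, -0.1848, 0.1222]
tcp_rot: [-3.135, 0.165, -0.003]
ft_force: [-1.2, 6.3, 9.5]
finger_gap: 0.0364
```

Run:
```python
from h import *
show()
```

```text
12.03 pos [ 0.5391 -0.1848  0.1222] yaw -0.105 zdir [ 0.002  0.002 -1.   ] F [-1.2   6.31  9.48] M [1.809 0.196 0.943] gap 0.0364 q [-0.38  0.18  1.96  0.    1.    1.3 ]
```

Emit:
drive_tool --pt "0 0.2 0 -0.04" --pt "0 0.4 0 -0.08" --pt "0 0.4 0 -0.08"

```text
clock: 12.4
tool_pos: [0.5391, -0.1861, 0.122]
tcp_rot: [-3.141, 0.04, -0.003]
ft_force: [-1.1, 4.9, 8.3]
finger_gap: 0.0364
```

Run:
```python
from h import *
show()
```

```text
12.4 pos [ 0.5391 -0.1861  0.122 ] yaw -0.0255 zdir [ 0.002  0.001 -1.   ] F [-1.14  4.92  8.3 ] M [0.892 0.097 0.262] gap 0.0364 q [-0.38  0.18  1.96  0.    1.    1.22]
```

Emit:
drive_tool --pt "0 0.2 0 -0.04" --pt "0 0.4 0 -0.07" --pt "0 0.4 0 -0.07"

```text
clock: 12.78
tool_pos: [0.5389, -0.1875, 0.1216]
tcp_rot: [3.14, 0.069, 0.003]
ft_force: [-1.5, 0.5, 5.9]
finger_gap: 0.0363
```

Run:
```python
from h import *
show()
```

```text
12.78 pos [ 0.5389 -0.1875  0.1216] yaw 0.0438 zdir [ 0.002 -0.001 -1.   ] F [-1.54  0.45  5.91] M [ 0.06   0.192 -0.026] gap 0.0363 q [-0.38  0.18  1.96 -0.    1.    1.15]
```

Cap 3 takes about twice the moment (0.94 N m at 0.15 rad) of caps 1 and 2. The difference matches the liner's 4 N m/rad. The shared part looks like the cap tilting against the vertical pads, so caps 1 and 2 may be loose after all. I'll test cap 4 the same way, then run a cleaner test.

Emit:
drive_tool --pt "0 0 0 0" --pt "0 0 0 0" --pt "0 0 0 0" --pt "0 0 -10 0" --pt "0 0 -45 0" --pt "0 0 -60 0" --pt "0 45 -60 0" --pt "0 90 -60 0" --pt "0 90 -60 0" --pt "0 90 -60 0" --hand 75

```text
clock: 14.02
tool_pos: [0.5417, -0.2766, 0.18]
tcp_rot: [-3.14, -0.068, 0.001]
ft_force: [-0.3, 0.3, -0.4]
finger_gap: 0.0605
```

Run:
```python
from h import *
show();W=P("wrist");cv2.imwrite("pics/w7.png",camera("wrist")[:,:,::-1]);np.save("w2.npy",W)
print(proj(W,capm(4)),delta(loc(4,-46,87),w0))
```

```text
14.03 pos [ 0.5417 -0.2766  0.18  ] yaw 0.043 zdir [-0.001  0.001 -1.   ] F [-0.32  0.26 -0.39] M [-0.02  -0.015 -0.028] gap 0.0605 q [-0.51  0.2   1.83  0.    1.12  1.01]
[316.75337403 213.51394037] (array([ 0.13 ,  0.443, 59.861,  0.   ]), np.float64(0.0439))
```

View pics/w7.png

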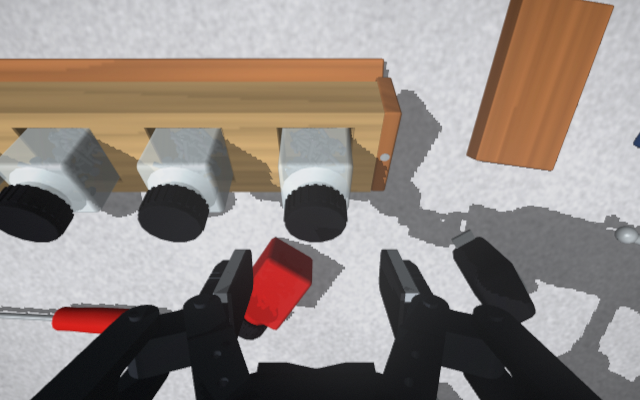

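Cap 4 is at (316,213), as predicted. The tape at (495,285) is clear to the right and low.

Emit:
drive_tool --pt "0 0 30 0" --pt "0 0 52 0" --pt "0 0 60 0" --pt "0 0 60 0"

```text
clock: 14.58
tool_pos: [0.5418, -0.276, 0.1199]
tcp_rot: [-3.14, -0.07, 0.002]
ft_force: [0.1, -0.4, 0.7]
finger_gap: 0.0604
```

Emit:
drive_tool --pt "0 0 0 0" --pt "0 0 0 0" --pt "0 0 0 0" --pt "0 0 0 0" --hand 255 --grip_force 40

```text
clock: 15.08
tool_pos: [0.5429, -0.2772, 0.1218]
tcp_rot: [3.14, 0.069, 0.003]
ft_force: [-0.3, 2.2, 6.0]
finger_gap: 0.0361
```

Run:
```python
from h import *
show()
```

```text
15.07 pos [ 0.5429 -0.2772  0.1218] yaw 0.0436 zdir [ 0.002 -0.001 -1.   ] F [-0.3   2.17  6.  ] M [0.277 0.117 0.093] gap 0.0361 q [-0.51  0.25  1.87  0.    1.01  1.01]
```

Emit:
drive_tool --pt "0 -0.2 0 0.04" --pt "0 -0.4 0 0.08" --pt "0 -0.4 0 0.08"

```text
clock: 15.45
tool_pos: [0.543, -0.2761, 0.1219]
tcp_rot: [-3.141, 0.056, -0.003]
ft_force: [-0.5, 3.6, 7.0]
finger_gap: 0.0362
```

Run:
```python
from h import *
show()
```

```text
15.45 pos [ 0.543  -0.2761  0.1219] yaw -0.0358 zdir [ 0.002  0.001 -1.   ] F [-0.45  3.57  7.01] M [1.027 0.008 0.511] gap 0.0362 q [-0.51  0.25  1.87  0.    1.01  1.09]
```

Emit:
drive_tool --pt "0 -0.2 0 0.04" --pt "0 -0.4 0 0.07" --pt "0 -0.4 0 0.07"

```text
clock: 15.82
tool_pos: [0.543, -0.2748, 0.1222]
tcp_rot: [-3.135, 0.165, -0.002]
ft_force: [-2.2, 7.1, 9.3]
finger_gap: 0.0368
```

Run:
```python
from h import *
show()
```

```text
15.82 pos [ 0.543  -0.2748  0.1222] yaw -0.1049 zdir [ 0.002  0.002 -1.   ] F [-2.23  7.07  9.32] M [1.759 0.009 0.933] gap 0.0368 q [-0.51  0.25  1.87  0.    1.02  1.16]
```

Emit:
drive_tool --pt "0 0.2 0 -0.04" --pt "0 0.4 0 -0.08" --pt "0 0.4 0 -0.08"

```text
clock: 16.2
tool_pos: [0.5429, -0.2761, 0.1221]
tcp_rot: [-3.141, 0.04, -0.003]
ft_force: [-0.5, 4.6, 7.9]
finger_gap: 0.0363
```

Run:
```python
from h import *
show()
```

```text
16.2 pos [ 0.5429 -0.2761  0.1221] yaw -0.0254 zdir [ 0.002  0.    -1.   ] F [-0.49  4.59  7.86] M [0.941 0.071 0.342] gap 0.0363 q [-0.51  0.25  1.87  0.    1.01  1.08]
```

Emit:
drive_tool --pt "0 0.2 0 -0.04" --pt "0 0.4 0 -0.07" --pt "0 0.4 0 -0.07"

```text
clock: 16.58
tool_pos: [0.5427, -0.2776, 0.1217]
tcp_rot: [3.14, 0.069, 0.003]
ft_force: [-1.0, 1.0, 6.4]
finger_gap: 0.0363
```

Run:
```python
from h import *
show()
```

```text
16.57 pos [ 0.5427 -0.2776  0.1217] yaw 0.0439 zdir [ 0.002 -0.001 -1.   ] F [-0.97  1.05  6.43] M [ 0.087  0.167 -0.075] gap 0.0363 q [-0.51  0.25  1.87 -0.    1.01  1.01]
```

Caps 3 and 4 behave alike (0.93 N m), and caps 1 and 2 alike at half that. For a cleaner comparison I'll regrip only the top edge of a cap, so the tilt contributes less, starting here on cap 4 as reference.

Emit:
drive_tool --pt "0 0 0 0" --pt "0 0 0 0" --pt "0 0 -7 0" --pt "0 0 -7 0" --pt "0 0 -7 0" --hand 110

```text
clock: 17.2
tool_pos: [0.5421, -0.277, 0.1274]
tcp_rot: [3.141, 0.069, 0.0]
ft_force: [-0.1, 0.6, -1.0]
finger_gap: 0.0485
```

Emit:
drive_tool --pt "0 0 0 0" --pt "0 0 0 0" --pt "0 0 0 0" --pt "0 -0.2 0 0.04" --pt "0 -0.4 0 0.08" --pt "0 -0.6 0 0.12" --pt "0 -0.6 0 0.12" --hand 255

```text
clock: 18.08
tool_pos: [0.5418, -0.2749, 0.1279]
tcp_rot: [-3.137, 0.118, 0.002]
ft_force: [-3.3, 3.7, 7.1]
finger_gap: 0.0358
```

Run:
```python
from h import *
show()
```

```text
18.07 pos [ 0.5418 -0.2749  0.1279] yaw -0.075 zdir [-0.001  0.002 -1.   ] F [-3.31  3.71  7.15] M [1.393 0.372 0.688] gap 0.0358 q [-0.51  0.25  1.87  0.    1.03  1.13]
```

Emit:
drive_tool --pt "0 0.2 0 -0.04" --pt "0 0.4 0 -0.08" --pt "0 0.6 0 -0.12" --pt "0 0.6 0 -0.12"

```text
clock: 18.58
tool_pos: [0.542, -0.2771, 0.1276]
tcp_rot: [3.141, 0.068, 0.001]
ft_force: [-1.0, 0.2, 3.8]
finger_gap: 0.0357
```

Run:
```python
from h import *
show();print(delta(loc(2,-46,94),w0),delta(loc(1,-46,94),w0))
```

```text
18.57 pos [ 0.542  -0.2771  0.1276] yaw 0.0434 zdir [ 0. -0. -1.] F [-0.96  0.25  3.83] M [0.047 0.228 0.024] gap 0.0357 q [-0.51  0.25  1.87 -0.    1.02  1.01]
(array([-1.53000e-01, -1.80531e+02,  4.23000e-01, -0.00000e+00]), np.float64(0.0434)) (array([-1.60000e-01, -2.70531e+02,  3.94000e-01, -0.00000e+00]), np.float64(0.0434))
```

Reference on tight cap 4: 0.69 N m at 0.12 rad, returning to 0.02. Now the same on cap 2.

Emit:
drive_tool --pt "0 0 0 0" --pt "0 0 0 0" --pt "0 0 -20 0" --pt "0 0 -50 0" --pt "0 -45 -50 0" --pt "0 -90 -50 0" --pt "0 -135 -50 0" --pt "0 -181 -50 0" --pt "0 -181 -50 0" --pt "0 -181 -15 0" --pt "0 -181 0 0" --pt "0 -181 0 0" --hand 75

```text
clock: 20.08
tool_pos: [0.533, -0.0966, 0.1262]
tcp_rot: [-3.14, -0.068, 0.004]
ft_force: [-0.5, 0.5, 0.2]
finger_gap: 0.0603
```

Emit:
drive_tool --pt "0 0 0 0" --pt "0 0 0 0" --pt "0 0 0 0" --pt "0 0 0 0" --pt "0 -0.2 0 0.04" --pt "0 -0.4 0 0.08" --pt "0 -0.6 0 0.12" --pt "0 -0.6 0 0.12" --hand 255

```text
clock: 21.08
tool_pos: [0.5345, -0.0942, 0.1292]
tcp_rot: [-3.137, 0.12, -0.002]
ft_force: [-3.0, 4.1, 9.8]
finger_gap: 0.0356
```

Run:
```python
from h import *
show()
```

```text
21.07 pos [ 0.5345 -0.0942  0.1292] yaw -0.0764 zdir [ 0.001  0.002 -1.   ] F [-2.96  4.09  9.76] M [1.293 0.492 0.36 ] gap 0.0356 q [-0.22  0.13  2.01  0.    1.    1.42]
```

Cap 2 takes 0.36 N m, against 0.69 for tight cap 4 at the same turn. The deficit is what the liner would give, and caps 1 and 2 agree with each other, so both are loose. Untwisting cap 2, releasing it and preparing to take jar 2 by its body.

Emit:
drive_tool --pt "0 0.2 0 -0.04" --pt "0 0.4 0 -0.08" --pt "0 0.6 0 -0.12" --pt "0 0.6 0 -0.12"

```text
clock: 21.58
tool_pos: [0.5348, -0.0966, 0.1288]
tcp_rot: [3.14, 0.07, 0.004]
ft_force: [-1.3, -1.3, 5.9]
finger_gap: 0.0355
```

Emit:
drive_tool --pt "0 0 0 0" --pt "0 0 0 0" --pt "0 0 0 0" --pt "0 0 -8 0" --pt "0 0 -8 0" --hand 35

```text
clock: 22.2
tool_pos: [0.5347, -0.0963, 0.1363]
tcp_rot: [3.14, 0.069, 0.003]
ft_force: [-0.3, -0.2, -0.1]
finger_gap: 0.0734
```

Run:
```python
from h import *
show();W=P("wrist");cv2.imwrite("pics/w8.png",camera("wrist")[:,:,::-1])
print(proj(W,capm(2)),delta(loc(2,-25,51),w0),loc(2,-25,51))
```

```text
22.2 pos [ 0.5347 -0.0963  0.1363] yaw 0.0438 zdir [ 0.002 -0.    -1.   ] F [-0.25 -0.23 -0.13] M [-0.003  0.005 -0.002] gap 0.0734 q [-0.22  0.12  2.    0.    1.02  1.3 ]
[317.87036861 245.91799382] (array([20.512,  0.466, 51.882,  0.   ]), np.float64(0.0438)) [ 0.55502751 -0.09582505  0.084122  ]
```

View pics/w8.png

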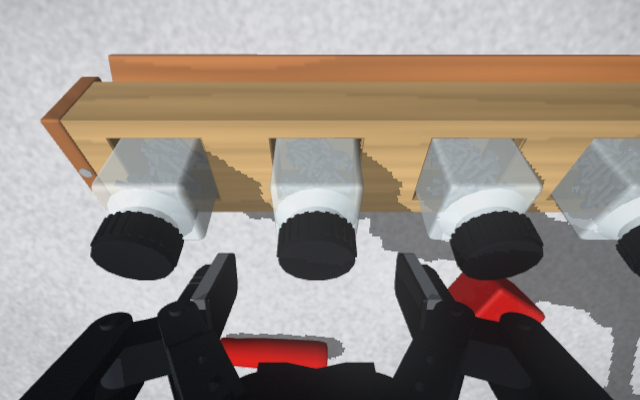

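Jar 2 is seated and centred at about (317,245). Descending around its body.

Emit:
drive_tool --pt "10 0.5 10 0" --pt "20 0.5 30 0" --pt "20.5 0.5 42 0" --pt "20.5 0.5 49 0" --pt "20.5 0.5 49 0"

```text
clock: 22.88
tool_pos: [0.5536, -0.0956, 0.0854]
tcp_rot: [-3.14, -0.069, 0.003]
ft_force: [-0.1, -0.1, 0.1]
finger_gap: 0.0734
```

Run:
```python
from h import *
show();W=P("wrist");cv2.imwrite("pics/w9.png",camera("wrist")[:,:,::-1])
```

```text
22.88 pos [ 0.5536 -0.0956  0.0854] yaw 0.0438 zdir [-0.002  0.    -1.   ] F [-0.13 -0.06  0.11] M [0.025 0.024 0.   ] gap 0.0734 q [-0.22  0.22  2.   -0.    0.93  1.31]
```

View pics/w9.png

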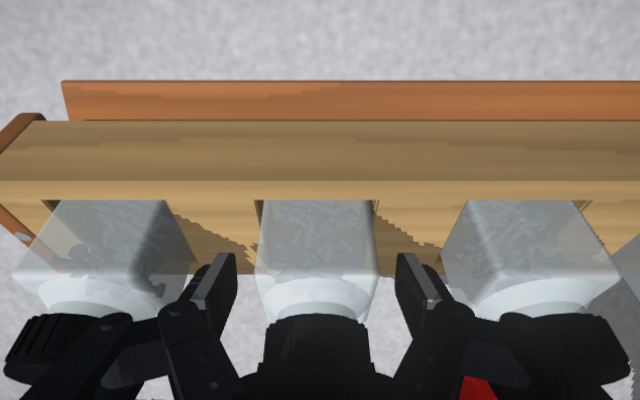

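The fingers are between the jars on both sides of jar 2's body. Closing gently.

Emit:
drive_tool --pt "0 0 0 0" --pt "0 0 0 0" --pt "0 0 0 0" --pt "0 0 0 0" --hand 255 --grip_force 25

```text
clock: 23.42
tool_pos: [0.555, -0.0958, 0.0872]
tcp_rot: [3.141, 0.069, 0.002]
ft_force: [-1.1, 0.6, 5.7]
finger_gap: 0.0477
```

Run:
```python
from h import *
show()
```

```text
23.43 pos [ 0.555  -0.0958  0.0872] yaw 0.0438 zdir [ 0.001 -0.    -1.   ] F [-1.12  0.61  5.68] M [ 0.03   0.169 -0.077] gap 0.0477 q [-0.22  0.21  2.    0.    0.93  1.31]
```

Emit:
drive_tool --pt "-2.5 0 -4.3 0" --pt "-6 0 -10.4 0" --pt "-11 0 -19 0" --pt "-16 0 -27.7 0" --pt "-21 0 -36.4 0" --pt "-26 0 -45 0" --pt "-26 0 -65 0" --pt "-26 0 -80 0" --pt "-26 0 -80 0"

```text
clock: 24.55
tool_pos: [0.5294, -0.0971, 0.168]
tcp_rot: [3.14, 0.069, 0.005]
ft_force: [-0.4, 0.5, -1.1]
finger_gap: 0.0479
```

Run:
```python
from h import *
show();cv2.imwrite("pics/w10.png",camera("wrist")[:,:,::-1]);s=camera("side")[:,:,::-1];cv2.imwrite("pics/s10.png",cv2.resize(s[60:260,260:460],None,fx=3,fy=3,interpolation=cv2.INTER_CUBIC))
```

```text
24.55 pos [ 0.5294 -0.0971  0.168 ] yaw 0.0438 zdir [ 0.003 -0.001 -1.   ] F [-0.41  0.54 -1.1 ] M [-0.04   0.026 -0.024] gap 0.0479 q [-0.23  0.07  1.99 -0.    1.08  1.3 ]
```

View pics/w10.png

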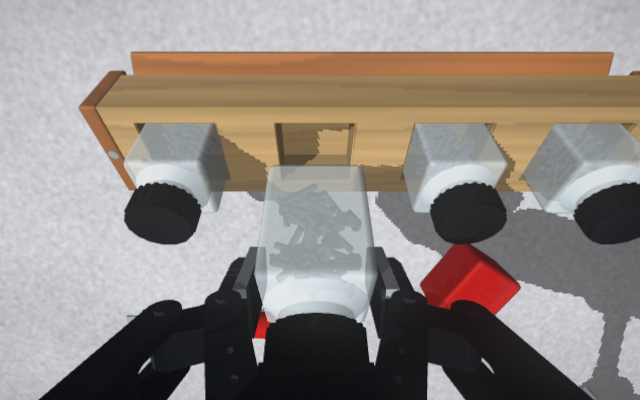

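View pics/s10.png

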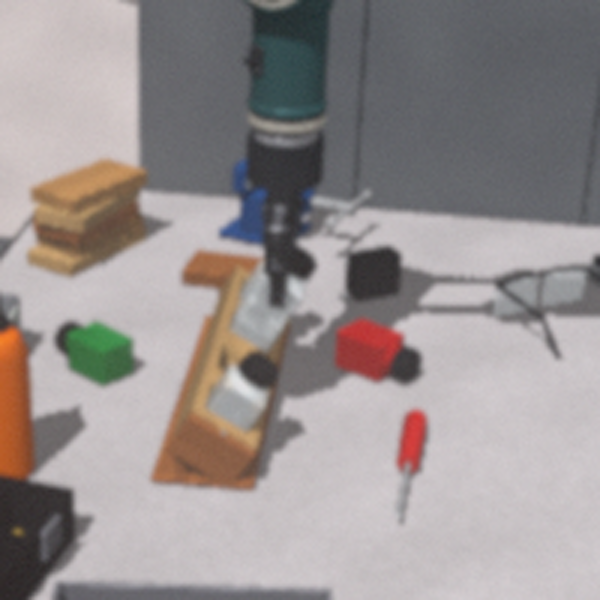

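Jar 2 is out and held by its body, still leaning 30°, at (315,240) in the wrist view; pocket 2 is empty. Raising it and carrying it over the tray.

```bash
cat >> h.py <<'E'
trc=np.array([.5324,.336,0]); trw=.157
def tray(x,y,z): return trc+np.array([x*np.cos(trw)-y*np.sin(trw),x*np.sin(trw)+y*np.cos(trw),z])
E
python3 - <<'E'
from h import *
print(delta(tray(-.003,0,.11),trw))
E
```

```text
(array([ 2.02550e+01, -4.31895e+02,  5.61150e+01, -1.13000e-01]), np.float64(0.0438))
```

Emit:
drive_tool --pt "0 0 -30 0" --pt "0 0 -70 0" --pt "0 -30 -82 0" --pt "2 -80 -82 0" --pt "5 -130 -82 -0.03" --pt "8 -180 -82 -0.05" --pt "11 -230 -82 -0.07" --pt "14 -280 -82 -0.09" --pt "17 -330 -82 -0.113" --pt "20 -380 -82 -0.113" --pt "20 -415 -82 -0.113" --pt "20 -432 -82 -0.113"

```text
clock: 26.15
tool_pos: [0.5286, 0.337, 0.2467]
tcp_rot: [3.131, 0.249, -0.004]
ft_force: [0.1, -0.1, -2.9]
finger_gap: 0.0476
```

Run:
```python
from h import *
show();W=P("wrist");cv2.imwrite("pics/w11.png",camera("wrist")[:,:,::-1])
for x,y in((.12,.085),(.12,-.085),(-.12,.085),(-.12,-.085)):print(proj(W,tray(x,y,.03)))
print(delta(tray(-.003,0,.08),trw))
```

```text
26.15 pos [0.5286 0.337  0.2467] yaw 0.1588 zdir [-0.002 -0.001 -1.   ] F [ 0.13 -0.15 -2.89] M [-0.007 -0.013 -0.038] gap 0.0476 q [ 0.53  0.18  1.72 -0.    1.25  1.94]
[227.25930977  39.62966339]
[408.85922267  40.05656934]
[244.24663587 266.05072161]
[390.11665665 266.23835712]
(array([6.33000e-01, 2.89900e+00, 1.66925e+02, 2.00000e-03]), np.float64(0.1588))
```

View pics/w11.png

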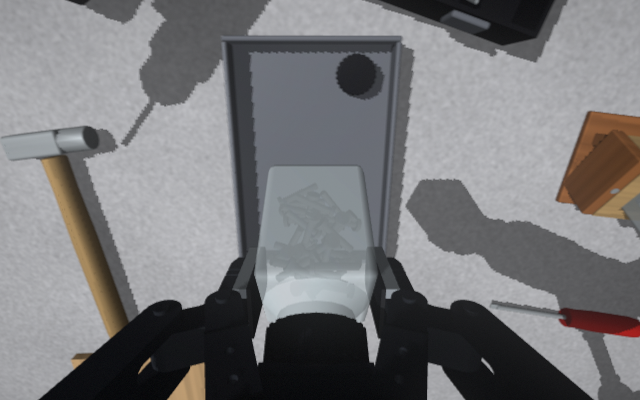

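The tray rim is at (222,37)–(403,37), about 4 mm further left than computed, so I'm correcting for that. The spare cap is at (357,75), clear ahead. The jar is still leaning in the grip. Lowering to just above the floor.

Emit:
drive_tool --pt "0.5 -1 40 0" --pt "0.5 -1 80 0" --pt "0.5 -1 115 0" --pt "0.5 -1 140 0" --pt "0.5 -1 155 0" --pt "0.5 -1 163 0" --pt "0.5 -1 163 0"

```text
clock: 27.08
tool_pos: [0.53, 0.3364, 0.0853]
tcp_rot: [3.132, 0.246, -0.0]
ft_force: [0.3, 0.8, -1.6]
finger_gap: 0.0479
```

Run:
```python
from h import *
show();s=camera("side")[:,:,::-1];cv2.imwrite("pics/s12.png",cv2.resize(s[180:330,240:400],None,fx=4.5,fy=4.5,interpolation=cv2.INTER_CUBIC))
```

```text
27.07 pos [0.53   0.3364 0.0853] yaw 0.1565 zdir [-0. -0. -1.] F [ 0.32  0.77 -1.62] M [-0.014 -0.046  0.04 ] gap 0.0479 q [ 0.53  0.33  1.85 -0.    0.96  1.94]
```

View pics/s12.png

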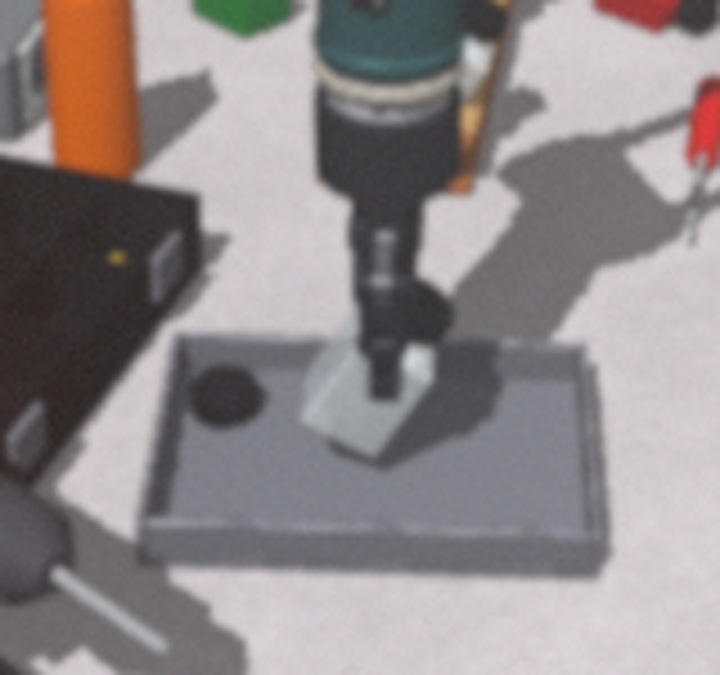

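The side view shows the jar leaning with its low edge at about (375,460) in the crop, just above the tray floor. Lowering to touch.

Emit:
drive_tool --pt "0 0 7 0" --pt "0 0 11 0" --pt "0 0 13 0" --pt "0 0 13 0" --grip_force 20

```text
clock: 27.62
tool_pos: [0.5297, 0.3366, 0.072]
tcp_rot: [3.132, 0.246, -0.001]
ft_force: [-0.2, 0.0, -2.3]
finger_gap: 0.0477
```

Emit:
drive_tool --pt "0 0 1.5 0" --pt "0 0 1.5 0"

```text
clock: 27.88
tool_pos: [0.5298, 0.3367, 0.0708]
tcp_rot: [3.132, 0.246, -0.0]
ft_force: [-0.6, -0.1, -1.3]
finger_gap: 0.0477
```

Run:
```python
from h import *
show()
```

```text
27.88 pos [0.5298 0.3367 0.0708] yaw 0.1568 zdir [-0. -0. -1.] F [-0.65 -0.08 -1.32] M [ 0.037 -0.005 -0.004] gap 0.0477 q [0.53 0.34 1.86 0.   0.93 1.94]
```

Emit:
drive_tool --pt "0 0 1 0" --pt "0 0 2 0" --pt "0 0 2 0"

```text
clock: 28.25
tool_pos: [0.53, 0.3367, 0.0691]
tcp_rot: [-3.132, -0.246, -0.0]
ft_force: [-0.2, -0.2, -0.1]
finger_gap: 0.0473
```

Run:
```python
from h import *
show()
```

```text
28.25 pos [0.53   0.3367 0.0691] yaw 0.1568 zdir [ 0.  0. -1.] F [-0.22 -0.2  -0.13] M [-0.067  0.13   0.016] gap 0.0473 q [0.53 0.35 1.86 0.   0.93 1.94]
```

Emit:
drive_tool --pt "2 0 1.5 0" --pt "5 0 1.5 0" --pt "8 0 1.6 0" --pt "11 0 1.8 0" --pt "14 0 2.3 0" --pt "14 0 2.3 0"

```text
clock: 29.0
tool_pos: [0.5433, 0.3389, 0.0675]
tcp_rot: [-3.132, -0.246, 0.002]
ft_force: [-3.3, -0.7, 6.3]
finger_gap: 0.0474
```

Run:
```python
from h import *
show();s=camera("side")[:,:,::-1];cv2.imwrite("pics/s13.png",cv2.resize(s[180:330,240:400],None,fx=4.5,fy=4.5,interpolation=cv2.INTER_CUBIC))
```

```text
29.0 pos [0.5433 0.3389 0.0675] yaw 0.1566 zdir [-0.001 -0.    -1.   ] F [-3.31 -0.68  6.35] M [-0.348  0.884 -0.001] gap 0.0474 q [0.52 0.37 1.84 0.   0.94 1.93]
```

View pics/s13.png

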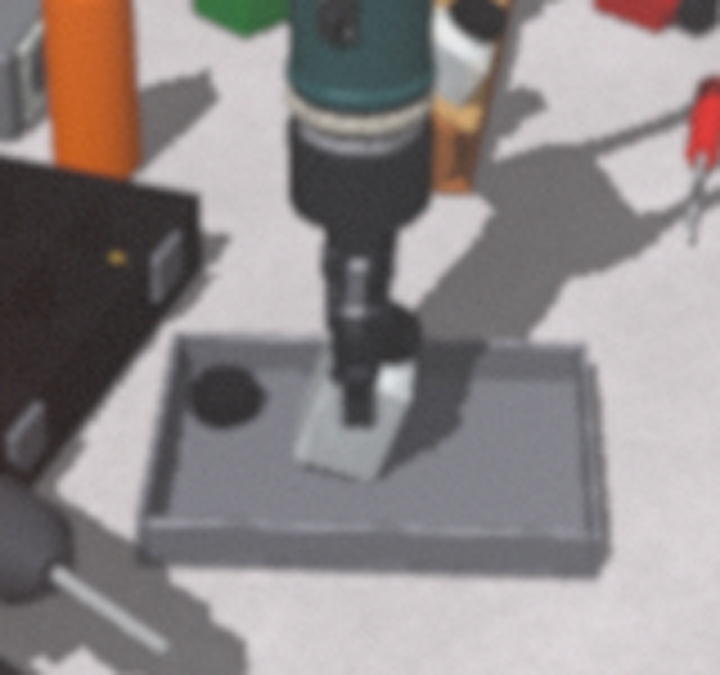

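It works: the jar pivots in the pads and now leans only about 15°, with its edge at (370,480). Continuing the arc.

Emit:
drive_tool --pt "3 0 0.8 0" --pt "6 0 1.6 0" --pt "9 0 2.5 0" --pt "12 0 3.5 0" --pt "15 0 4.5 0" --pt "17 0 5 0" --pt "17 0 5 0"

```text
clock: 29.92
tool_pos: [0.5603, 0.3416, 0.0619]
tcp_rot: [-3.132, -0.246, 0.001]
ft_force: [-2.8, -0.6, 5.2]
finger_gap: 0.0476
```

Run:
```python
from h import *
show();s=camera("side")[:,:,::-1];cv2.imwrite("pics/s14.png",cv2.resize(s[180:330,240:400],None,fx=4.5,fy=4.5,interpolation=cv2.INTER_CUBIC))
```

```text
29.93 pos [0.5603 0.3416 0.0619] yaw 0.1567 zdir [-0.  0. -1.] F [-2.82 -0.65  5.22] M [-0.208  0.828 -0.008] gap 0.0476 q [0.51 0.4  1.8  0.   0.94 1.92]
```

View pics/s14.png

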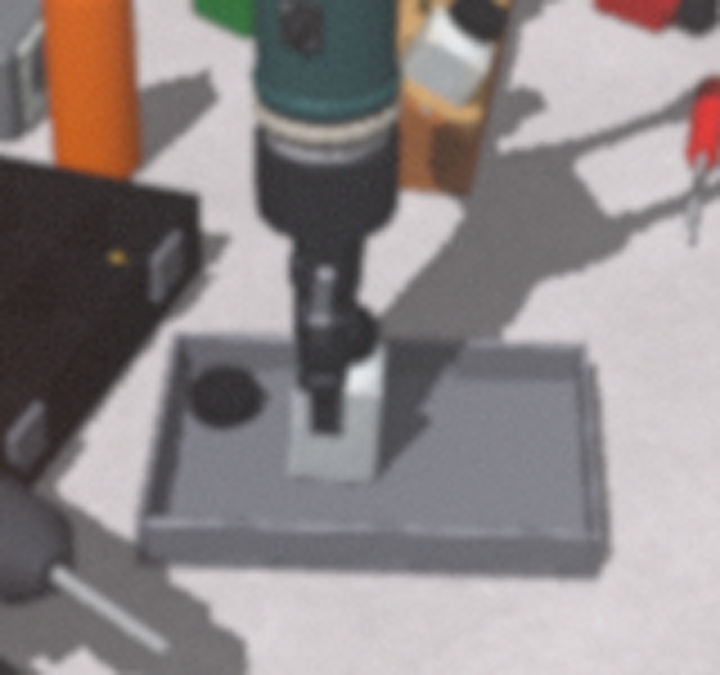

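Nearly upright. A small final push, then release.

Emit:
drive_tool --pt "1.5 0 0.5 0" --pt "3 0 1 0" --pt "3 0 1 0"

```text
clock: 30.35
tool_pos: [0.5634, 0.342, 0.0604]
tcp_rot: [-3.132, -0.246, 0.0]
ft_force: [-3.7, -0.3, 3.5]
finger_gap: 0.0475
```

Emit:
drive_tool --pt "0 0 0 0" --pt "0 0 0 0" --pt "0 0 0 0" --pt "0 0 0 0" --hand 75

```text
clock: 30.85
tool_pos: [0.5636, 0.3419, 0.0604]
tcp_rot: [-3.132, -0.246, -0.0]
ft_force: [0.0, -0.9, -0.6]
finger_gap: 0.0606
```

Run:
```python
from h import *
show();s=camera("side")[:,:,::-1];cv2.imwrite("pics/s15.png",cv2.resize(s[180:330,240:400],None,fx=4.5,fy=4.5,interpolation=cv2.INTER_CUBIC))
```

```text
30.85 pos [0.5636 0.3419 0.0604] yaw 0.1568 zdir [ 0.  0. -1.] F [ 0.   -0.95 -0.58] M [ 0.016 -0.013 -0.006] gap 0.0606 q [ 0.51  0.41  1.8  -0.    0.94  1.92]
```

View pics/s15.png

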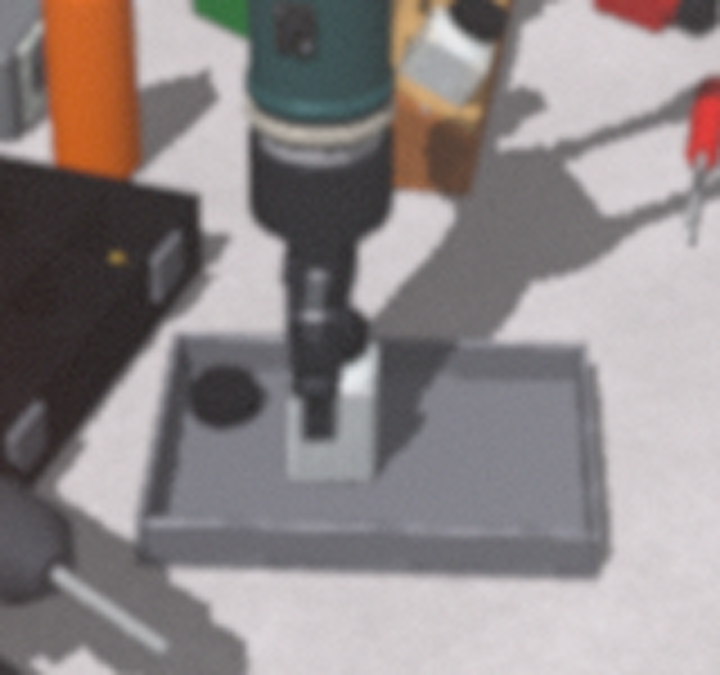

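Jar 2 stands upright in the tray and is released. Rising and returning to jar 1.

Emit:
drive_tool --pt "0 0 -25 0" --pt "0 0 -70 0" --pt "0 0 -125 0" --pt "0 0 -170 0" --pt "0 0 -170 0"

```text
clock: 31.52
tool_pos: [0.5663, 0.3436, 0.237]
tcp_rot: [-3.127, -0.246, -0.016]
ft_force: [0.6, 0.8, 0.5]
finger_gap: 0.0604
```

Run:
```python
from h import *
show();cv2.imwrite("pics/w16.png",camera("wrist")[:,:,::-1])
t=loc(1,-25,52);print(t,delta(np.r_[t[:2],.17],w0))
```

```text
31.52 pos [0.5663 0.3436 0.237 ] yaw 0.1568 zdir [ 0.01   0.005 -1.   ] F [0.64 0.84 0.53] M [ 0.088  0.011 -0.026] gap 0.0604 q [ 0.51  0.24  1.66 -0.    1.23  1.92]
[ 0.55111374 -0.00591018  0.085122  ] (array([-6.83760e+01,  3.42371e+02,  6.26520e+01,  1.13000e-01]), np.float64(0.1568))
```

View pics/w16.png

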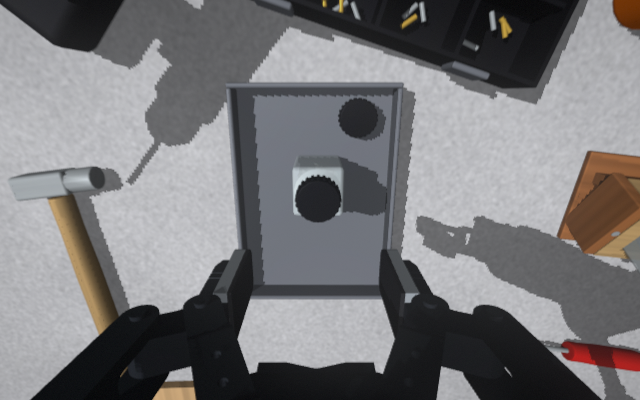

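Jar 2 stands upright mid-tray with its cap at (318,198), and the spare cap is undisturbed at (358,118). Moving to jar 1.

Emit:
drive_tool --pt "-9 45 0 0.02" --pt "-18 95 0 0.04" --pt "-28 145 0 0.06" --pt "-38 195 0 0.08" --pt "-48 245 0 0.113" --pt "-58 295 10 0.113" --pt "-67 335 35 0.113" --pt "-67 342 60 0.113" --pt "-67 342 60 0.113" --pt "-67 342 60 0.113" --hand 35

```text
clock: 32.83
tool_pos: [0.5504, -0.0059, 0.1702]
tcp_rot: [-3.141, -0.069, 0.002]
ft_force: [0.3, 0.2, 0.9]
finger_gap: 0.0733
```

Run:
```python
from h import *
show();W=P("wrist");cv2.imwrite("pics/w17.png",camera("wrist")[:,:,::-1])
print(proj(W,capm(1)),delta(loc(1,-25,52),w0))
```

```text
32.83 pos [ 0.5504 -0.0059  0.1702] yaw 0.0441 zdir [-0.001  0.    -1.   ] F [0.33 0.16 0.91] M [-0.089  0.012  0.05 ] gap 0.0733 q [-0.06  0.1   1.96  0.    1.09  1.47]
[316.91032559 249.43331673] (array([-1.1000e-02,  2.6200e-01,  8.5866e+01,  1.0000e-03]), np.float64(0.0446))
```

View pics/w17.png

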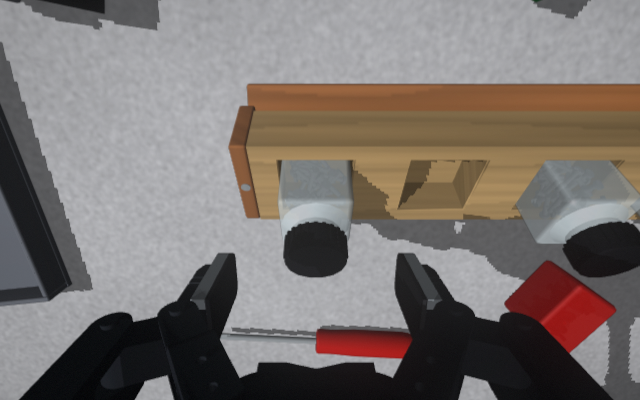

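Jar 1 is centred at (316,248), as predicted; pocket 2 is empty and jars 3 and 4 are seated. I'll narrow the jaws to clear the end cheek and go down.

Emit:
drive_tool --pt "0 0 30 0" --pt "0 0 55 0" --pt "0 0 72 0" --pt "0 0 81 0" --pt "0 0 84 0" --pt "0 0 84 0" --hand 65

```text
clock: 33.62
tool_pos: [0.5512, -0.0063, 0.087]
tcp_rot: [3.141, 0.069, 0.002]
ft_force: [-0.0, 0.1, 0.1]
finger_gap: 0.0637
```

Run:
```python
from h import *
show();W=P("wrist");cv2.imwrite("pics/w18.png",camera("wrist")[:,:,::-1])
```

```text
33.62 pos [ 0.5512 -0.0063  0.087 ] yaw 0.0439 zdir [ 0.001 -0.    -1.   ] F [-0.02  0.15  0.1 ] M [-0.045  0.036 -0.058] gap 0.0637 q [-0.06  0.19  2.02 -0.    0.92  1.47]
```

View pics/w18.png

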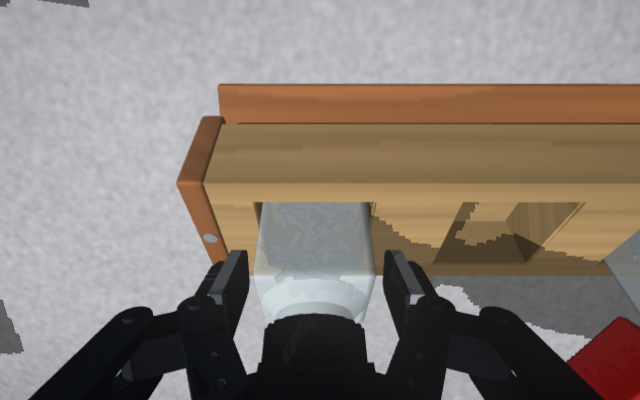

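The fingers straddle jar 1's body. Gripping and lifting along the slant.

Emit:
drive_tool --pt "0 0 0 0" --pt "0 0 0 0" --pt "0 0 0 0" --pt "0 0 0 0" --hand 255 --grip_force 25

```text
clock: 34.17
tool_pos: [0.5514, -0.0062, 0.0875]
tcp_rot: [-3.141, -0.069, -0.002]
ft_force: [-1.0, 0.2, 5.5]
finger_gap: 0.0477
```

Run:
```python
from h import *
show()
```

```text
34.17 pos [ 0.5514 -0.0062  0.0875] yaw 0.0437 zdir [ 0.002  0.    -1.   ] F [-1.05  0.19  5.54] M [ 0.127  0.166 -0.055] gap 0.0477 q [-0.06  0.19  2.02  0.    0.93  1.47]
```

Emit:
drive_tool --pt "-2.5 0 -4.3 0" --pt "-6 0 -10.4 0" --pt "-11 0 -19 0" --pt "-16 0 -27.7 0" --pt "-21 0 -36.4 0" --pt "-26 0 -45 0" --pt "-26 0 -65 0" --pt "-26 0 -80 0" --pt "-26 0 -80 0"

```text
clock: 35.3
tool_pos: [0.5255, -0.0075, 0.1681]
tcp_rot: [3.141, 0.069, 0.004]
ft_force: [0.0, 0.5, -1.8]
finger_gap: 0.0476
```

Run:
```python
from h import *
trc[:]=trc+np.array([-np.sin(trw),np.cos(trw),0])*.004
show();cv2.imwrite("pics/w19.png",camera("wrist")[:,:,::-1])
print(delta(tray(-.087,0,.085),trw),tray(-.087,0,.085))
```

```text
35.3 pos [ 0.5255 -0.0075  0.1681] yaw 0.0438 zdir [ 0.003 -0.    -1.   ] F [ 0.02  0.47 -1.85] M [ 0.002 -0.007 -0.009] gap 0.0476 q [-0.06  0.05  2.01 -0.    1.07  1.47]
(array([-6.44690e+01, -3.36988e+02,  8.19610e+01, -1.13000e-01]), np.float64(0.0437)) [0.44584461 0.32634785 0.085     ]
```

View pics/w19.png

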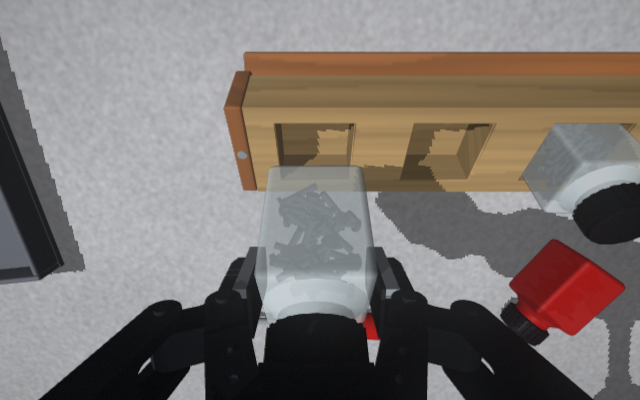

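Jar 1 is out and held by its body. Carrying it to the -x part of the tray.

Emit:
drive_tool --pt "0 0 -30 0" --pt "0 -20 -60 0" --pt "-8 -65 -60 0" --pt "-16 -110 -60 -0.03" --pt "-24 -160 -60 -0.05" --pt "-33 -210 -60 -0.07" --pt "-42 -260 -60 -0.09" --pt "-51 -305 -60 -0.113" --pt "-60 -332 -60 -0.113" --pt "-60 -337 -60 -0.113" --pt "-60 -337 -60 -0.113"

```text
clock: 36.72
tool_pos: [0.4497, 0.3262, 0.2255]
tcp_rot: [3.131, 0.247, -0.002]
ft_force: [-0.4, 0.4, -1.4]
finger_gap: 0.0478
```

Run:
```python
from h import *
trc[:]=trc+np.array([-np.sin(trw),np.cos(trw),0])*.004
show();cv2.imwrite("pics/w20.png",camera("wrist")[:,:,::-1])
print(delta(tray(-.083,0,.085),trw),tray(-.083,0,.085))
```

```text
36.73 pos [0.4497 0.3262 0.2255] yaw 0.1576 zdir [-0.001 -0.001 -1.   ] F [-0.39  0.38 -1.39] M [-0.009 -0.02   0.014] gap 0.0478 q [ 0.58  0.06  1.89 -0.    1.19  2.  ]
(array([  0.207,  -1.354, 140.748,  -0.   ]), np.float64(0.1567)) [0.44979541 0.32697327 0.085     ]
```

View pics/w20.png

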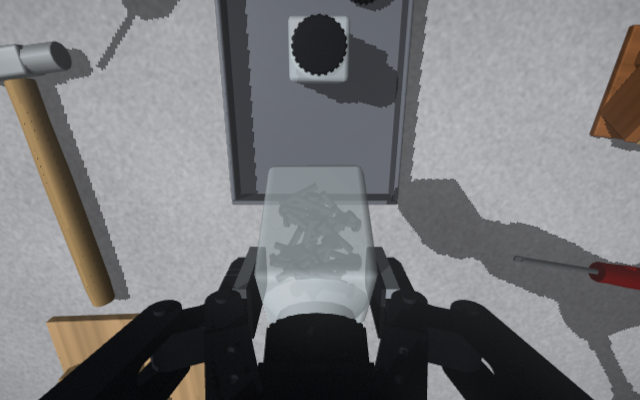

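The jar is seen over the tray's near wall, which is at row ≈204. I'll check the wall position numerically before lowering.

Run:
```python
from h import *
trc[:]=trc+np.array([-np.sin(trw),np.cos(trw),0])*.004
W=P("wrist")
def tf(X):
    d=X-trc;return np.array([d[0]*np.cos(trw)+d[1]*np.sin(trw),-d[0]*np.sin(trw)+d[1]*np.cos(trw)])
for uv in((235,204),(397,204),(250,196)):print(uv,tf(onz(W,uv,.03)))
print(tf(onz(W,(319,45),.097)), tf(np.array([.4497,.3262,0])))
```

```text
(235, 204) [-0.11478912  0.08178237]
(397, 204) [-0.11487912 -0.08411708]
(250, 196) [-0.10617711  0.06588998]
[ 0.02633949 -0.00306452] [-0.08321514 -0.00074884]
```

The wall lies about 5 mm further in +x than my tray frame, so I'm shifting the placement by +5 mm and lowering.

Emit:
drive_tool --pt "2 -1 35 0" --pt "5 -1 70 0" --pt "5 -1 100 0" --pt "5 -1 122 0" --pt "5 -1 135 0" --pt "5 -1 140 0" --pt "5 -1 140 0"

```text
clock: 37.65
tool_pos: [0.4552, 0.3282, 0.0869]
tcp_rot: [-3.132, -0.245, -0.001]
ft_force: [0.2, -0.2, -1.9]
finger_gap: 0.0478
```

Run:
```python
from h import *
show();s=camera("side")[:,:,::-1];cv2.imwrite("pics/s21.png",cv2.resize(s[180:330,240:400],None,fx=4.5,fy=4.5,interpolation=cv2.INTER_CUBIC))
```

```text
37.65 pos [0.4552 0.3282 0.0869] yaw 0.1563 zdir [ 0.  0. -1.] F [ 0.24 -0.18 -1.92] M [ 0.007 -0.043  0.031] gap 0.0478 q [ 0.58  0.21  2.   -0.    0.93  1.99]
```

View pics/s21.png

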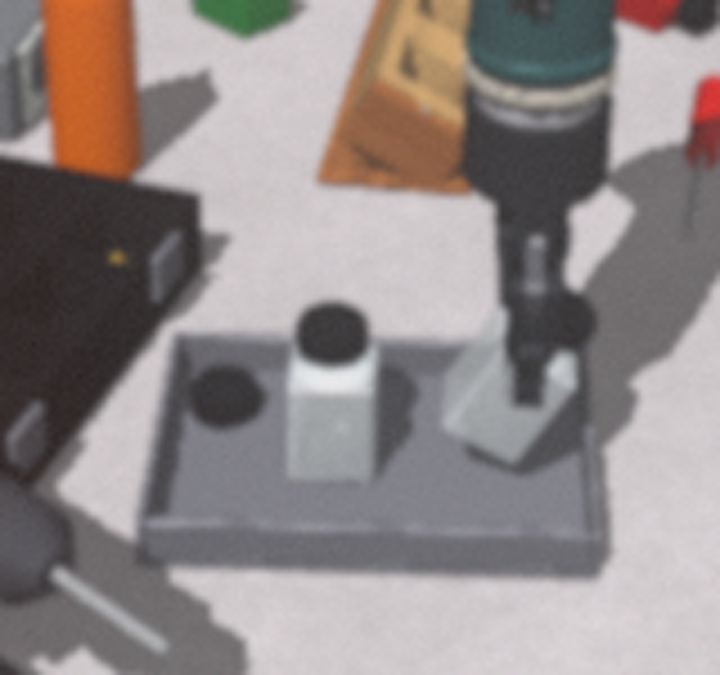

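Jar 2 stands upright at (333,400) in the crop. Jar 1 leans above the floor, its low edge at about (515,465), clear of the right wall. Lowering to touch.

Emit:
drive_tool --pt "0 0 7 0" --pt "0 0 12 0" --pt "0 0 15 0" --pt "0 0 17 0" --pt "0 0 17.5 0" --pt "0 0 17.5 0" --grip_force 20

```text
clock: 38.45
tool_pos: [0.4547, 0.3284, 0.0693]
tcp_rot: [3.132, 0.246, -0.0]
ft_force: [-1.0, -1.1, 1.7]
finger_gap: 0.0475
```

Run:
```python
from h import *
show()
```

```text
38.45 pos [0.4547 0.3284 0.0693] yaw 0.1568 zdir [-0. -0. -1.] F [-0.96 -1.13  1.74] M [-0.282  0.365  0.014] gap 0.0475 q [0.58 0.23 2.01 0.   0.9  1.99]
```

Contact is made (Fz rose from -1.9 to +1.7 N). Sweeping along the same arc.

Emit:
drive_tool --pt "2 0 1 0" --pt "5 0 1.3 0" --pt "8 0 1.5 0" --pt "11 0 1.8 0" --pt "14 0 2.3 0" --pt "17 0 3.1 0" --pt "20 0 3.9 0" --pt "20 0 3.9 0"

```text
clock: 39.45
tool_pos: [0.4747, 0.3317, 0.066]
tcp_rot: [-3.132, -0.246, 0.0]
ft_force: [-2.0, -1.0, 5.3]
finger_gap: 0.0476
```

Run:
```python
from h import *
show();s=camera("side")[:,:,::-1];cv2.imwrite("pics/s22.png",cv2.resize(s[180:330,240:400],None,fx=4.5,fy=4.5,interpolation=cv2.INTER_CUBIC))
```

```text
39.45 pos [0.4747 0.3317 0.066 ] yaw 0.1567 zdir [-0.  0. -1.] F [-1.96 -0.98  5.26] M [-0.282  0.641  0.004] gap 0.0476 q [0.57 0.27 1.97 0.   0.9  1.98]
```

View pics/s22.png

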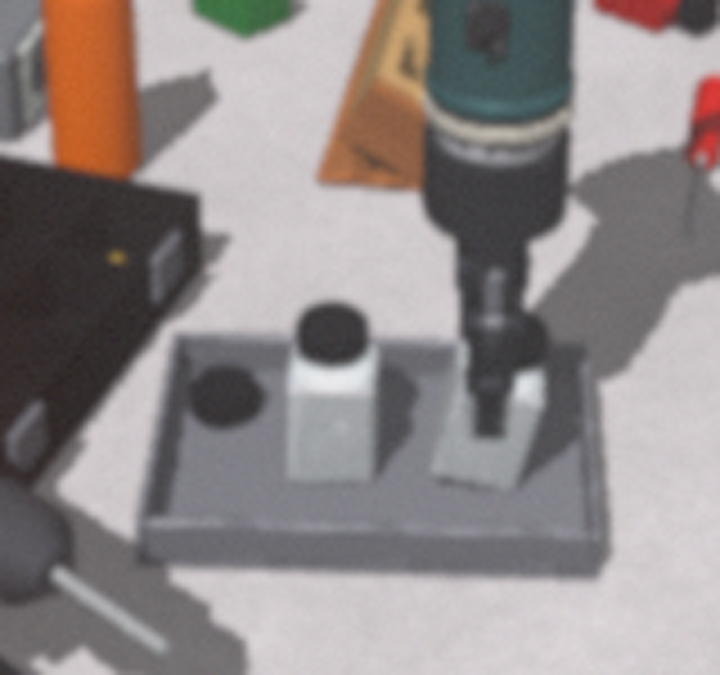

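About 10° remains. Finishing the arc.

Emit:
drive_tool --pt "3 0 1 0" --pt "6 0 2.2 0" --pt "9 0 3.4 0" --pt "12 0 4.6 0" --pt "14 0 5.4 0" --pt "14 0 5.4 0"

```text
clock: 40.25
tool_pos: [0.4884, 0.3338, 0.0601]
tcp_rot: [-3.132, -0.246, 0.0]
ft_force: [-2.4, -1.1, 5.8]
finger_gap: 0.0475
```

Run:
```python
from h import *
show();s=camera("side")[:,:,::-1];cv2.imwrite("pics/s23.png",cv2.resize(s[180:330,240:400],None,fx=4.5,fy=4.5,interpolation=cv2.INTER_CUBIC))
```

```text
40.25 pos [0.4884 0.3338 0.0601] yaw 0.1567 zdir [-0.  0. -1.] F [-2.43 -1.09  5.82] M [-0.24  0.73 -0.01] gap 0.0475 q [0.56 0.3  1.95 0.   0.89 1.97]
```

View pics/s23.png

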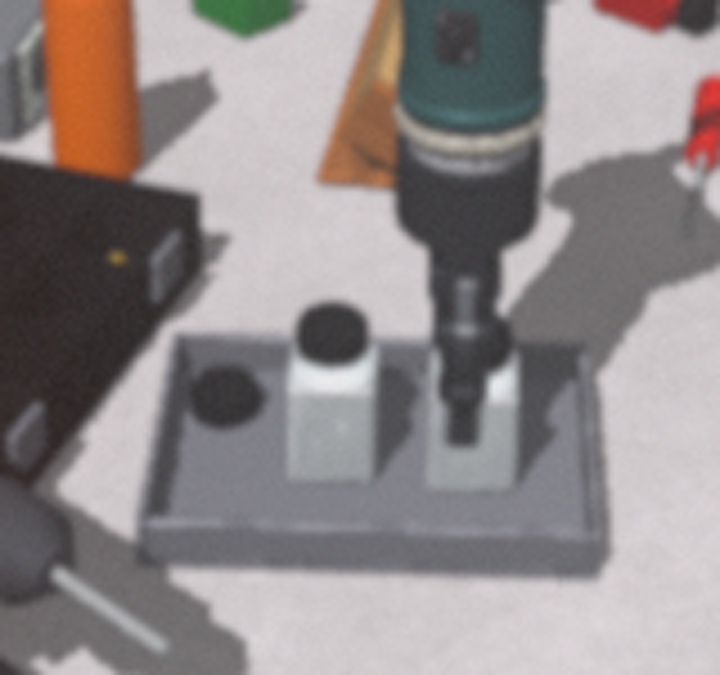

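Upright. Releasing, then rising clear.

Emit:
drive_tool --pt "0 0 0 0" --pt "0 0 0 0" --pt "0 0 0 0" --pt "0 0 0 0" --hand 75

```text
clock: 40.8
tool_pos: [0.4884, 0.3337, 0.0596]
tcp_rot: [-3.132, -0.246, -0.0]
ft_force: [0.1, 0.1, -0.2]
finger_gap: 0.0603
```

Emit:
drive_tool --pt "0 0 -25 0" --pt "0 0 -70 0" --pt "0 0 -125 0" --pt "0 0 -170 0" --pt "-40 0 -190 0" --pt "-60 0 -190 0" --pt "-60 0 -190 0"

```text
clock: 41.68
tool_pos: [0.4276, 0.3239, 0.2486]
tcp_rot: [3.131, 0.248, -0.002]
ft_force: [1.0, -0.4, -0.5]
finger_gap: 0.0601
```

Run:
```python
from h import *
show();s=camera("side")[:,:,::-1];cv2.imwrite("pics/s24.png",cv2.resize(s[130:330,240:420],None,fx=3,fy=3,interpolation=cv2.INTER_CUBIC));t=camera("top")[:,:,::-1];cv2.imwrite("pics/t24.png",cv2.resize(t[140:280,215:465],None,fx=3.2,fy=3.2,interpolation=cv2.INTER_CUBIC));cv2.imwrite("pics/w24.png",camera("wrist")[:,:,::-1])
```

```text
41.67 pos [0.4276 0.3239 0.2486] yaw 0.1579 zdir [-0.001 -0.001 -1.   ] F [ 0.96 -0.36 -0.5 ] M [-0.035  0.021 -0.038] gap 0.0601 q [ 0.6   0.01  1.9  -0.    1.23  2.01]
```

View pics/s24.png

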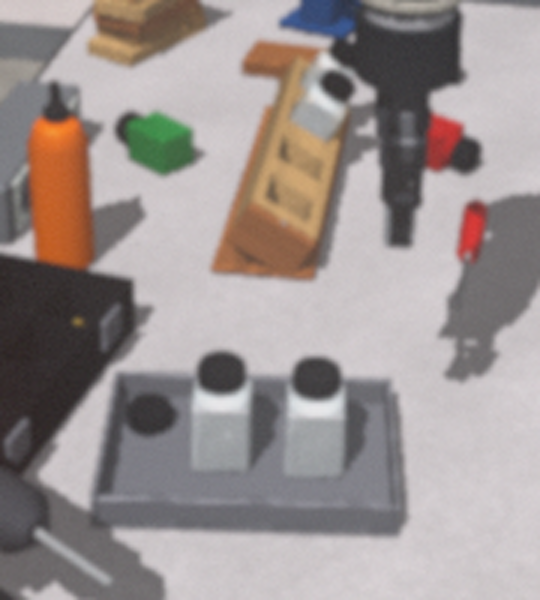

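View pics/t24.png

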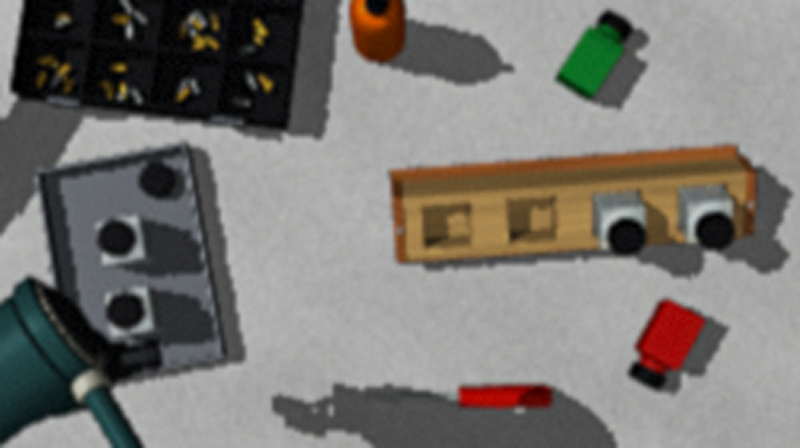

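View pics/w24.png

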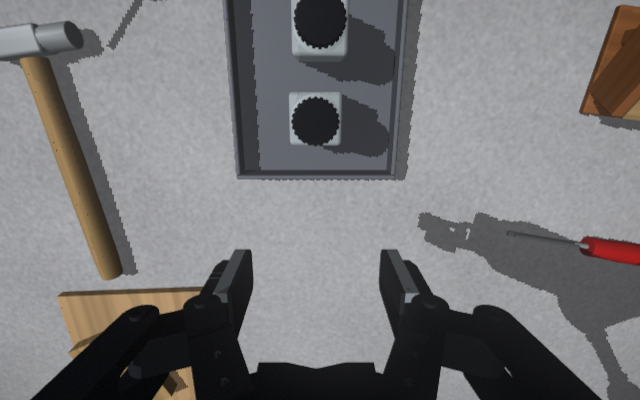

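Both jars stand upright inside the tray walls, with caps at (320,20) and (316,120) in the wrist view. Jars 3 and 4 are seated in the stand, the spare cap and the other visible bystanders haven't moved, and the gripper is clear. Handing in.

```bash
python3 -c "
from plant import order
print(order.close_job())"
```

```text
the job is handed in; nothing more can be done
None
```

I tested all four caps from left to right and judged caps 1 and 2 loose and caps 3 and 4 tight. Jars 1 and 2 now stand upright in the grey rework tray, and jars 3 and 4 are still seated in the stand. The job was handed in at about 42 s of the 72 s allowed; it reports no verdict.

- **Loose or tight:** at a turn of 0.15 rad, caps 1 and 2 took 0.47 and 0.57 N m, while caps 3 and 4 took 0.94 and 0.93 N m. The tool could only turn about the vertical while the caps lean 30°. That adds a springy tilt moment to every reading, so at first I took caps 1 and 2 for tight.
- **What settled it:** the difference matches the liner's 4 N m per rad. A second grip on the cap's top edge only gave 0.36 N m on cap 2 against 0.69 on cap 4. I did not repeat that second test on caps 1 or 3, so they rest on the first comparison.
- **Moving the jars:** I lifted both by their bodies along the slant and stood each one up by pivoting it on its lower edge on the tray floor, then released it.
- **Last checks:** the final pictures show both jars upright inside the tray walls. Jars 3 and 4 are in their pockets, and the spare cap, screwdriver, glue and hammer look unmoved. The last pictures did not show the tape measure or all of the offcut, but the arm went nowhere near either. The tray turned out to be about 4–5 mm from my first estimate, which I corrected before placing the jars.

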